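# Set a turned stool leg in the drilling jig with its flat under the leaf

### The arm

A 6-joint arm with a two-finger parallel gripper is mounted at the origin on the work surface. World frame = base frame: x ahead of the robot, y to its left, z up, the work surface at z = 0. Lengths are in m, angles in rad, forces in N, time in s.
With the tool pointing down it reaches from about 0.325 to 0.775 m from the base axis. Payload 5.5 kg.
Tool frame: the origin (TCP) lies midway between the tips of the shut fingers; the grasp point (between the pads) lies env.pinch_z behind it (env.pinch_z is the distance from the TCP to the grasp point, in m); z points along the fingers, x is the direction in which the jaws open and shut, and the axes are right-handed (so a half turn about z gives the same grasp; the last joint's range is limited). The gripper opens to 88 mm and grips with 3 to 60 N. Pads are 20 mm wide; open, the fingers measure 115 mm over their backs; the gripper's body (75 mm by 178 mm) begins 61 mm behind the grasp point.
Start: joints at [1.154, 0.091, 1.231, -0, 1.82, -0.057], TCP at [0.211, 0.562, 0.223] pointing down, gripper open.
Joint ranges: [-2.87, 2.87], [-0.86, 2.18], [0.17, 2.46], [-1.51, 4.65], [0.06, 2.69], [-2.65, 2.65]. Speed limits (rad/s): [2.57, 2.57, 3.01, 3.14, 3.14, 3.14].

### API

Orientations are given as a rotation vector (axis times angle).
In Python, from station import env gives the robot as it stands. The module is installed in compiled form; this text tells all that it offers.
- The arm moves only by the tool play_rows, never from a script. Its argument "increments" is a list that holds one entry, the list of rows, each a list of 4 numbers: the shift along the world's x, y, z in m, then the turn about the world's z in degrees. A call has 1 to 12 rows; each row is the pose to reach, as a shift and turn from the pose measured when the call began; what a row does not reach only later rows make up. A row lasts 1/12 s, in which the tool goes at most 41.7 mm and 7.16 degrees, less where a joint would pass 70% of its speed; a pose out of reach is approached as far as the arm can. A call with a gripper value outside its range is refused whole. "claw" is the opening, from 0 (shut) to 1 (fully open), set as the call begins (left out, the last holds). The fingers move at their own pace and stop on an object; "newtons" is the grip in N (left out, the last holds). Time passes only in rows, so rows that repeat a pose let the fingers close. It gives the time, the measured TCP pose, the force and the opening at its end, in the units of the state.
- env.sense(): the state, without advancing time (a new reading comes with each control period).
- env.snapshot(name): name is "scene" or "side" or "wrist"; returns a dict with "pixels" (400x640x3 uint8, blue, green, red), "intrinsics" (3x3 intrinsics, pixels), "R" (3x3) and "t" (3): a world point X has camera coordinates R X + t; the wrist camera has in their place "T_tool_cam" (4x4, takes a point from camera to tool coordinates, whose origin is the TCP and whose axes are the tool frame's). Camera axes: x right, y down, z forward; pixel columns grow to the right and rows downward; lengths in m; the calibration is good to about 2 mm. A picture is of the moment at which its call begins: read the wrist's pose just before it. There is no depth.
- env.hand_in(): hands the job in, once; it reports no verdict.
Trained networks look in a picture, given as the dict that the camera call returned (one of the last four; its "shot" number tells which), for a name from the list of things; names that differ only in an ending like _2 or _b are one class to them, and where a whole thing is asked for, a point or a joint stands for the part that bears it (a point fixed in the world has none). Each returns a list of dicts, best first, with "conf" (0 to 1); they miss things now and then, are a little off and sometimes report something else, mostly with a low value. They report only what shows in the picture. A call takes as long as a camera call. They do not tell look-alikes from the thing itself.
- env.recognise(label, picture): "pixel" ([row, column] in pixels, amid what is visible of it).
- env.silhouettes(label, picture): "region" (400x640 bool, what is visible of it) and "pixel" ([row, column] in pixels, amid what is visible of it).
The state is a dict: "clock": time; "joint_pos": joint angles; "joint_velocities": joint speeds; "effort": joint torques, N m; "eef_pos": TCP position; "orientation": TCP orientation; "wrist_force": force on the tool from outside, world axes, zero at the start; "moment": the same for the moment, N m; "opening": finger opening in m.
Only numpy, scipy, OpenCV 4.12 (cv2) and the standard library are available. Lean on these libraries where they do the work, as an engineer would, in place of code of your own. Each camera call takes 0.05 s, during which the arm holds its last target.

### The job

Take the turned stool leg with the tenon from the rack and lay it in the V-groove of the drilling jig, its butt end up against the end stop. Roll it in the groove until you feel its planed flat come uppermost, so that the hinged leaf, swung over by its knob, lies level and flush on the flat, ready for drilling. Let go of it all and leave everything else where it is.

Things in the scene. Friction and masses are not known exactly. Their poses are not given: they have to be found in the camera images.
- leg: turned stool leg: pale beech cylinder, 50 mm diameter, 178 mm long, plus a round tenon (26 mm diameter, 20 mm long) on one end; the other end is the plain butt. About 0.3 kg, the only 50 mm turning on the rack. Starts in one of the rack's three places with its flat underneath. Origin: centre of the butt face; z along the axis from butt to tenon; x out of the flat.
- leg_flat (a point): middle of the flat planed on one side of the leg, from 22 to 66 mm from the butt: 6 mm deep, so 19 mm from the axis, and 33 mm wide; the rest of the leg is fully round. This point is 44 mm from the butt. Axes as the leg's (x out of the flat).
- leg_tenon (a point): end of the leg's tenon, on the axis, 198 mm from the butt; axes as the leg's.
- jig: drilling jig, fixed to the bench: plywood base 170 x 245 mm, 18 mm thick; two dark V-saddles with 90 degree notches open upward; steel end stop; hinged steel leaf. Origin: centre of the base's underside, on the bench; x across the groove, towards the hinge; y along the groove, away from the stop; z up.
- jig_stop (a point): where the centre of the leg's butt comes: on the end stop's face, on the axis of a leg lying in the V (jig x 0, y -90, z 82 mm). Stop plate 80 mm wide, top at z 100 mm. Saddles at jig y -86 to -70 and 58 to 74 mm, 92 mm wide, tops at z 76 mm; between them the groove is open down to the base, so fingers can hold the leg there. Axes as the jig's.
- leaf (a joint): angle of the leaf (rad), a steel plate 8 mm thick, 30 mm wide with a drill bush. 0: level, underside at z 101 mm, flush on an upward flat; about 0.1 resting on the leg's round; at least -0.06 with nothing under it. Grows as it opens; starts at 1.7 to 1.9, leaning back to its stop at 1.95. 0.24 kg; past upright it sinks shut by its weight on a damped hinge (1 to 1.5 rad/s).
- leaf_hinge (a point): point on the leaf's hinge line, mid-width of the leaf: jig x 58, y -47, z 105 mm; the hinge line runs along the jig's y, the closed leaf towards the jig's -x. It stands on a post at jig x 53 to 75, y -70 to -24 mm, up to z 110 mm. With the butt at the stop the leg's flat is under the leaf.
- leaf_knob (a point): centre of the black ball knob (28 mm diameter) on the end of the leaf, 133 mm from the hinge line; a 10 mm stem joins it to the plate, whose edge is 31 mm from this point. Leaf level: knob at jig x -75, y -47, z 105 mm. Axes as the leaf's: y along the hinge line.
- rack: wooden rack, fixed: three V-places side by side in two notched bearers 12 mm thick, 276 mm long, 54 mm high. Origin: on the bench, middle of its underside. x from place to place (at x -92, 0, 92 mm); z level along the turnings (bearers at z -78 and 56 mm, butts at about -90 mm); y down. Between the bearers it is open down to 12 mm. The leg's axis lies 65 mm above the bench.
- handle: dark tool handle on the rack, 36 mm in diameter and 170 mm long with a brass ferrule 27 mm in diameter at its end; leave alone. Origin: centre of its butt, z along it.
- spindle: pale baluster on the rack, 44 mm in diameter at its ends, 26 mm in its two waists, 180 mm long; leave alone. Origin: centre of one end, z along it.
- tin: closed steel wax tin, 60 mm in diameter, 42 mm high, standing between jig and rack; leave alone. Origin: centre of its underside.
- gouge: turning gouge lying on the bench beyond the stop end of the jig, about 430 mm long, 33 mm high; leave alone. Origin: on the bench under its middle, x along it to the blade.
- mallet: wooden mallet lying on the bench, head 75 x 130 x 68 mm, handle 160 mm; leave alone. Origin: under the middle of the head, handle to -x.
- bowl: turned bowl, 130 mm across, 50 mm high; leave alone. Origin: centre of its underside.
- block: cork sanding block, 110 x 60 x 32 mm; leave alone. Origin: centre of its underside.
- calipers: steel outside calipers lying flat, 175 x 98 mm, 13 mm high; leave alone. Origin: on the bench under the pivot, x towards the tips.
Not all that is in view belongs to the job. Leave any turquoise look-alike of the leg alone.

How it is judged:
On the way:
1. the leg lies in both saddles of the jig, its flat not yet uppermost (over about 25 degrees from it) (x of leg in the frame of jig between -0.006 and 0.006 m and z of leg in the frame of jig between 0.076 and 0.088 m and y of leg in the frame of jig between -0.095 and -0.06 m and angle between the z axis of leg and the y axis of jig, either way round below 0.08 rad and z of leg_flat in the frame of jig below 0.099 m), for 0.2 s.
At the end, for the whole second after the job is handed in: The leg lies at rest in both saddles (its butt within 5 mm of the groove's axis, sideways and in height), butt against the end stop to within 4 mm and tenon away from it, its flat facing up to within 0.12 rad (7 degrees), and the leaf lies on the flat, level to within 0.045 rad (x of leg in the frame of jig between -0.005 and 0.005 m and z of leg in the frame of jig between 0.077 and 0.087 m and y of leg in the frame of jig between -0.095 and -0.086 m and angle between the z axis of leg and the y axis of jig, either way round below 0.06 rad and y of leg_tenon in the frame of jig above 0.09 m and angle between the x axis of leg and the z axis of jig, either way round below 0.12 rad and z of leg_flat in the frame of jig above 0.096 m and value of joint leaf between -0.045 and 0.045 rad and linear speed of leg below 0.01 m/s); the robot touches nothing.
It fails at once if the handle or the baluster on the rack is moved by more than 25 mm (distance of any of handle, spindle from where it was at the start of the episode above 0.025 m).
It fails at once if the tin, gouge, mallet, bowl, block or calipers are moved by more than 25 mm (distance of any of tin, gouge, mallet, bowl, block, calipers from where it was at the start of the episode above 0.025 m).
It fails at once if the leg is let down to the bench (height (world z) of leg below 0.04 m).
It also fails if it takes over 72 s, if anything falls off the work surface, if the arm or the gripper's body presses on something with over 40 N, if the wrist force passes 120 N, or if a joint passes its speed limit or range.

## Working session

There is one attempt and no reset: what is moved stays moved. The work goes in short steps, Python scripts to look and compute and a tool call to move; the robot and the scene stay as the last step left them, time stands still between calls to the robot, and variables do not carry over. Pictures are saved under pics/ and viewed, and the job is handed in when it is done.

Besides the shell and the picture viewer there is one more tool, called after "Call:" as name([rows], argument=value, ...), one row to a line, values as JSON. play_rows: Moves the arm, as the interface text tells. Its arguments: {"type":"object","properties":{"increments":{"type":"array","items":{"type":"array","items":{"type":"array","items":{"type":"number"}}}},"claw":{"type":"number"},"newtons":{"type":"number"}},"required":["increments"]}

```bash
mkdir -p pics; python3 - <<'E'
from station import env
import cv2,numpy as np
s=env.sense();print(s, env.pinch_z)
for n in ["scene","side","wrist"]:
    p=env.snapshot(n);cv2.imwrite(f"pics/a_{n}.png",p["pixels"])
    print(n,p["intrinsics"].tolist() if hasattr(p["intrinsics"],'tolist') else p["intrinsics"],{k:np.round(p[k],4).tolist() for k in ("R","t","T_tool_cam") if k in p})
    for l in ["leg","handle","spindle","jig","leaf_knob","tin","rack"]:
        print(l,[(np.round(d["pixel"]).tolist(),round(d["conf"],2)) for d in env.recognise(l,p)])
E
```

```text
{'clock': 0.0, 'joint_pos': array([ 1.15431932e+00,  9.18558715e-02,  1.23189559e+00, -3.77939372e-05,
        1.81981105e+00, -5.67026035e-02]), 'joint_velocities': array([ 0.00059317,  0.00033701, -0.00019303,  0.00138347,  0.00280914,
       -0.00081131]), 'effort': array([-1.06313391e-04, -4.46469533e+01, -4.06433380e+01,  6.97375881e-02,
        2.98152852e-02, -1.16576666e-04]), 'eef_pos': array([0.2111284 , 0.56129845, 0.2215032 ]), 'orientation': array([ 2.58218999,  1.78752355, -0.00260895]), 'wrist_force': array([ 0.68843288, -0.38194125, -1.02193103]), 'moment': array([-0.04479668,  0.03397835, -0.00407653]), 'opening': 0.08796614646608523} 0.0187
scene [[396.83965509636226, 0.0, 319.27495601828656], [0.0, 396.83965509636226, 203.16103968312615], [0.0, 0.0, 1.0]] {'R': [[0.4509, 0.8926, -0.0014], [0.7596, -0.3845, -0.5246], [-0.4688, 0.2354, -0.8513]], 't': [-0.177, -0.3486, 1.3852]}
leg [([110.0, 368.0], 0.88), ([182.0, 214.0], 0.69), ([190.0, 426.0], 0.61)]
handle [([145.0, 392.0], 0.78), ([185.0, 426.0], 0.58)]
spindle [([165.0, 411.0], 0.96)]
jig [([233.0, 288.0], 0.77
[... 428 characters left out ...]
 0.82), ([144.0, 328.0], 0.71)]
handle [([144.0, 278.0], 0.63)]
spindle [([145.0, 304.0], 0.77), ([224.0, 406.0], 0.5)]
jig [([241.0, 320.0], 0.71), ([346.0, 331.0], 0.62)]
leaf_knob [([215.0, 351.0], 0.59), ([192.0, 272.0], 0.48), ([343.0, 330.0], 0.45)]
tin [([194.0, 324.0], 0.76), ([145.0, 331.0], 0.58)]
rack []
wrist [[339.3918248784769, 0.0, 315.2986293798702], [0.0, 339.3918248784769, 200.45875942097425], [0.0, 0.0, 1.0]] {'T_tool_cam': [[1.0, 0.0007, -0.0005, 0.0007], [-0.0005, 0.9527, 0.304, -0.0839], [0.0007, -0.304, 0.9527, -0.1616], [0.0, 0.0, 0.0, 1.0]]}
leg [([229.0, 61.0], 0.63)]
handle [([384.0, 198.0], 0.72)]
spindle []
jig []
leaf_knob []
tin []
rack [([398.0, 210.0], 0.74)]
```

View pics/a_scene.png

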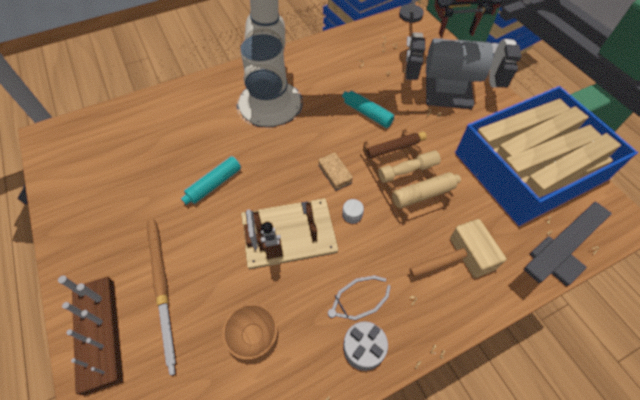

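View pics/a_side.png

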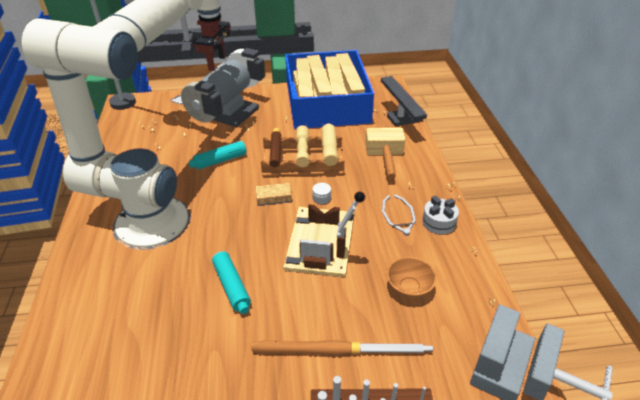

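View pics/a_wrist.png

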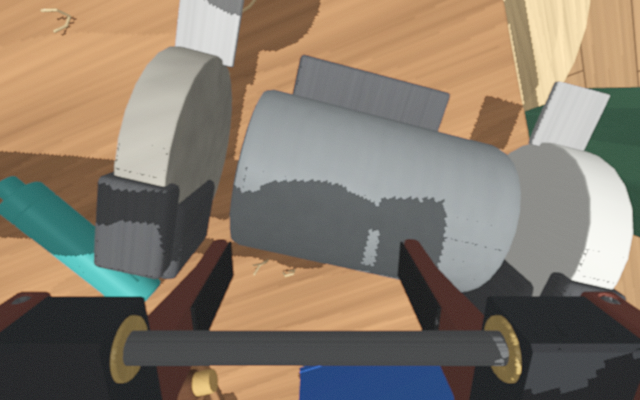

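```bash
cat > h.py <<'E'
from station import env
import cv2,numpy as np
from scipy.spatial.transform import Rotation as Ro
def cam(p,s=None):
    """returns K, C (world centre), Rcw (cam->world)"""
    K=np.array(p["intrinsics"])
    if "R" in p:
        R=np.array(p["R"]);return K,-R.T@np.array(p["t"]),R.T
    T=np.array(p["T_tool_cam"]);Rt=Ro.from_rotvec(s["orientation"]).as_matrix()
    return K,Rt@T[:3,3]+s["eef_pos"],Rt@T[:3,:3]
def onplane(c,px,z):
    K,C,R=c; d=R@np.linalg.solve(K,[px[1],px[0],1.]); return C+d*(z-C[2])/d[2]
def proj(c,X):
    K,C,R=c; v=K@(R.T@(np.asarray(X)-C)); return np.array([v[1],v[0]])/v[2]
def tri(obs):
    A=np.zeros((3,3));b=np.zeros(3)
    for c,px in obs:
        K,C,R=c;d=R@np.linalg.solve(K,[px[1],px[0],1.]);d/=np.linalg.norm(d);M=np.eye(3)-np.outer(d,d);A+=M;b+=M@C
    return np.linalg.solve(A,b)
def crop(img,r0,r1,c0,c1,f,name):
    cv2.imwrite("pics/"+name,cv2.resize(img[r0:r1,c0:c1],None,fx=f,fy=f,interpolation=cv2.INTER_CUBIC))
E
python3 - <<'E'
from h import *
p=env.snapshot("scene");q=env.snapshot("side");cs=cam(p);cq=cam(q)
crop(p["pixels"],125,275,235,470,3.4,"b_scene.png")
crop(q["pixels"],110,285,240,400,3.4,"b_side.png")
print(tri([(cs,(231,266)),(cq,(197,360))]))
for px in [(190,426),(165,411),(145,392)]: print(onplane(cs,px,.065))
for px in [(144,328),(145,304),(144,278)]: print(onplane(cq,px,.065))
print("tin",onplane(cs,(211,352),.03),"jig",onplane(cs,(236,290),.018))
E
```

```text
[ 0.58642387 -0.22734205  0.23180061]
[0.57801963 0.24262581 0.065     ]
[0.48542255 0.25408322 0.065     ]
[0.39606926 0.24505025 0.065     ]
[0.57187393 0.23878916 0.065     ]
[0.490347   0.24380847 0.065     ]
[0.40315741 0.26133244 0.065     ]
tin [0.52695451 0.03568184 0.03      ] jig [ 0.51379667 -0.15161675  0.018     ]
```

View pics/b_scene.png

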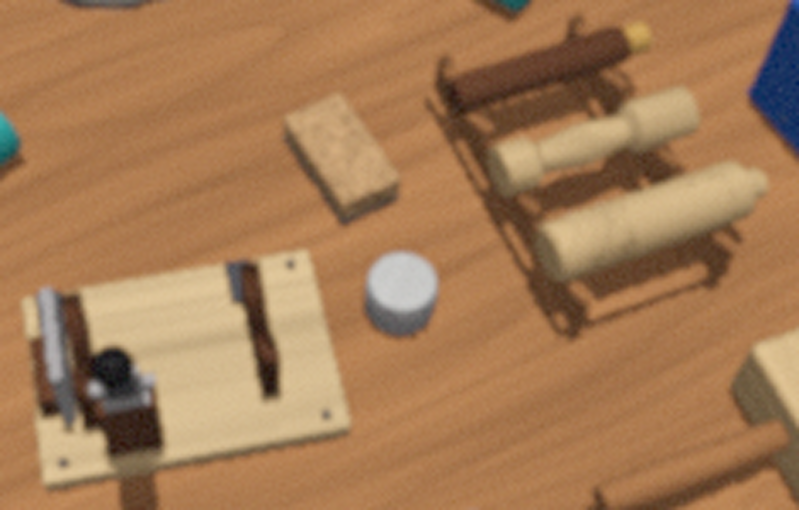

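View pics/b_side.png

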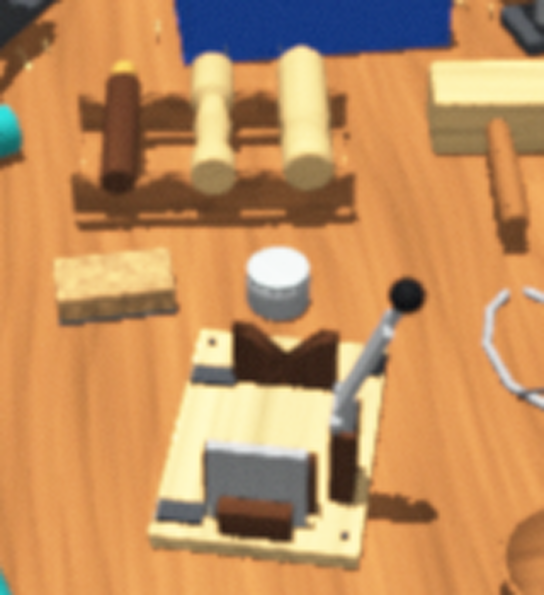

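```bash
python3 - <<'E'
from h import *
from scipy.optimize import least_squares
p=env.snapshot("scene");q=env.snapshot("side");cs=cam(p);cq=cam(q)
S=lambda x,y:(125+y/3.4-.35,235+x/3.4-.35)
Q=lambda x,y:(110+y/3.4-.35,240+x/3.4-.35)
k=[(-1,-1),(-1,1),(1,1),(1,-1)]
sc=[S(25,298),S(310,252),S(350,430),S(45,478)]
sq=[Q(155,533),Q(203,330),Q(388,345),Q(358,552)]
def W(v,a): 
    c,s=np.cos(v[2]),np.sin(v[2]);return np.array([v[0]+c*a[0]-s*a[1],v[1]+s*a[0]+c*a[1],a[2]])
def f(v): 
    r=[]
    for (i,j),a,b in zip(k,sc,sq):
        X=W(v,(.085*i,.1225*j,.018)); r+=list(proj(cs,X)-a)+list(proj(cq,X)-b)
    return r
o=least_squares(f,[.51,-.15,0],x_scale=[.1,.1,.1]);print(o.x,np.round(o.fun,1))
# leg: silhouettes
for pic,c in ((p,cs),(q,cq)):
    for d in env.silhouettes("leg",pic):
        m=d["region"].astype(np.uint8);n=m.sum()
        if d["conf"]<.3:continue
        r=cv2.minAreaRect(np.argwhere(m)[:,::-1].astype(np.float32));print(d["pixel"],d["conf"],n,r)
def tr(ends,c):
    return [np.round(onplane(c,e,.065),3) for e in ends]
# leg axis ends on scene by eye: butt top centre etc.
print(tr([S(557,252),S(762,185)],cs), tr([Q(308,170),Q(300,60)],cq))
E
```

```text
[ 0.49784649 -0.14862612 -0.27401323] [ 0.1 -0.4 -0.8 -1.9 -0.4 -0.2 -0.9 -0.  -0.5  0.7  0.   0.6  1.8 -0.4
  0.6  0.3]
[178.7, 213.4] 0.83 1145 ((210.3783721923828, 181.72975158691406), (18.134632110595703, 69.05110931396484), 54.46232223510742)
[107.7, 367.4] 0.66 779 ((367.5, 108.00001525878906), (56.42303466796875, 14.920376777648926), 30.963754653930664)
[146.0, 328.7] 0.91 597 ((329.6241455078125, 144.4896697998047), (41.27360534667969, 15.944732666015625), 85.2363510131836)
[278.7, 230.8] 0.78 1091 ((231.51841735839844, 282.22662353515625), (65.35984802246094, 18.628620147705078), 64.79888153076172)
[209.8, 351.7] 0.57 300 ((351.1959533691406, 212.064697265625), (10.715970039367676, 45.5905876159668), 25.866357803344727)
[array([0.568, 0.158, 0.065]), array([0.589, 0.348, 0.065])] [array([0.567, 0.151, 0.065]), array([0.585, 0.34 , 0.065])]
```

Call:
play_rows([
  [[0.01, -0.01, 0.03, -7], [0.04, -0.03, 0.06, -14], [0.07, -0.06, 0.08, -21], [0.1, -0.09, 0.08, -28], [0.13, -0.12, 0.08, -35], [0.16, -0.15, 0.08, -42], [0.19, -0.18, 0.08, -49], [0.22, -0.21, 0.08, -56], [0.25, -0.24, 0.08, -63], [0.28, -0.27, 0.08, -70], [0.31, -0.3, 0.08, -75], [0.34, -0.32, 0.08, -75]],
])

```text
clock: 2.5
eef_pos: [0.5445, 0.2453, 0.3034]
orientation: [-3.137, 0.162, -0.002]
wrist_force: [1.0, 1.6, 0.0]
opening: 0.0878
```

Call:
play_rows([
  [[0.02, -0.02, 0, 0], [0.02, -0.02, 0, 0], [0.02, -0.02, 0, 0]],
])

```text
clock: 2.75
eef_pos: [0.5654, 0.2239, 0.3027]
orientation: [-3.137, 0.167, 0.0]
wrist_force: [-0.3, 1.7, 0.4]
opening: 0.0877
```

```bash
python3 - <<'E'
from h import *
s=env.sense();p=env.snapshot("wrist");c=cam(p,s)
cv2.imwrite("pics/c_w.png",p["pixels"]);print(s["clock"],s["eef_pos"],Ro.from_rotvec(s["orientation"]).as_matrix()[:,0],s["joint_pos"])
print(proj(c,[.568,.158,.065]),proj(c,[.589,.348,.065]))
E
```

```text
2.75 [0.56541033 0.22391044 0.30265341] [ 9.94364655e-01 -1.06013465e-01 -2.79996771e-04] [3.21031175e-01 1.47197019e-01 1.02724293e+00 1.81392137e-04
 1.96738417e+00 4.27314289e-01]
[217.44430014 322.65736935] [ 52.05791027 324.5983416 ]
```

View pics/c_w.png

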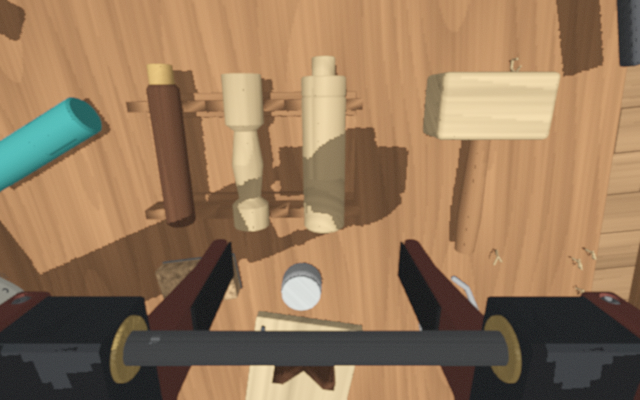

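```bash
python3 - <<'E'
from h import *
s=env.sense();p=env.snapshot("wrist");c=cam(p,s)
crop(p["pixels"],40,250,130,370,3.3,"c_w2.png")
for px in [(215,324.5),(150,324.5),(90,324.5)]: print(onplane(c,px,.065))
print("butt top",onplane(c,(230,324),.085),"shoulder",onplane(c,(77,324),.085),"tenon end",onplane(c,(57,324),.07))
print(proj(c,[.568,.158,.09]))
E
```

```text
[0.57005885 0.16208566 0.065     ]
[0.57783882 0.24334647 0.065     ]
[0.58425724 0.31038611 0.065     ]
butt top [0.56778612 0.15030616 0.085     ] shoulder [0.58442864 0.32332012 0.085     ] tenon end [0.58680377 0.34403444 0.07      ]
[225.63708118 323.66565295]
```

View pics/c_w2.png

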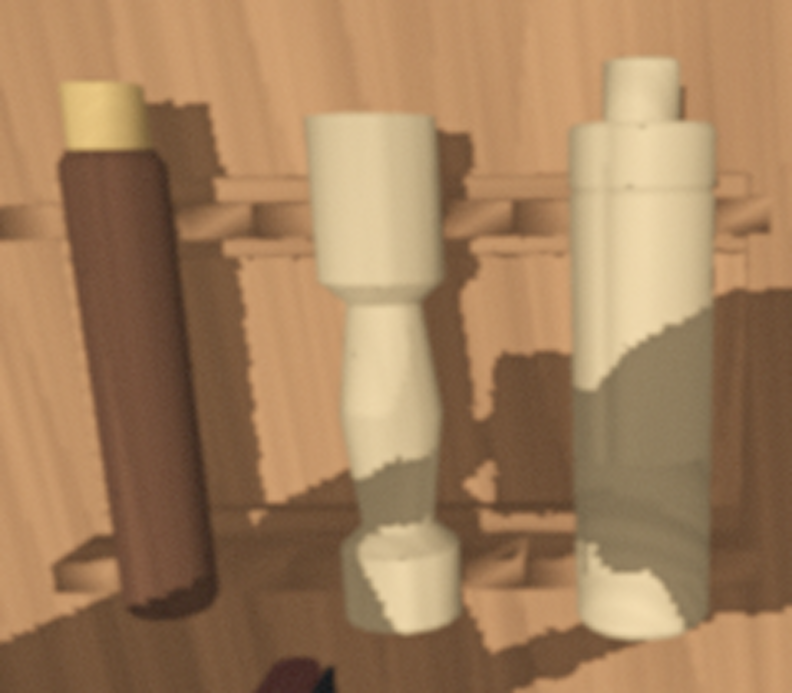

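Call:
play_rows([
  [[0.006, 0.013, -0.03, 0.5], [0.0125, 0.0265, -0.065, 0.5], [0.0125, 0.0265, -0.1, 0.5], [0.0125, 0.0265, -0.135, 0.5], [0.0125, 0.0265, -0.165, 0.5], [0.0125, 0.0265, -0.19, 0.5], [0.0125, 0.0265, -0.215, 0.5], [0.0125, 0.0265, -0.235, 0.5], [0.0125, 0.0265, -0.25, 0.5], [0.0125, 0.0265, -0.256, 0.5], [0.0125, 0.0265, -0.256, 0.5]],
])

```text
clock: 3.77
eef_pos: [0.5748, 0.2533, 0.046]
orientation: [3.138, -0.144, -0.003]
wrist_force: [-0.2, -0.5, 0.1]
opening: 0.0883
```

Call:
play_rows([
  [[0, 0, 0, 0], [0, 0, 0, 0], [0, 0, 0, 0], [0, 0, 0, 0], [0, 0, 0, 0], [0, 0, 0, 0]],
], claw=0.4, newtons=25)

```text
clock: 4.27
eef_pos: [0.5768, 0.2532, 0.0473]
orientation: [-3.137, 0.145, -0.005]
wrist_force: [9.5, -0.8, 2.6]
opening: 0.0513
```

Call:
play_rows([
  [[0, 0, 0.02, 0], [0, 0, 0.05, 0], [0, 0, 0.085, 0], [0, 0, 0.12, 0], [0, 0, 0.16, 0], [-0.02, -0.02, 0.19, -2], [-0.04, -0.05, 0.205, -4], [-0.06, -0.085, 0.205, -6], [-0.08, -0.12, 0.205, -8], [-0.1, -0.155, 0.205, -10], [-0.12, -0.19, 0.205, -10], [-0.14, -0.225, 0.205, -10]],
], newtons=35)

```text
clock: 5.27
eef_pos: [0.4354, 0.027, 0.2518]
orientation: [-3.113, 0.418, -0.004]
wrist_force: [1.3, -0.2, -1.3]
opening: 0.0493
```

Call:
play_rows([
  [[-0.02, -0.04, 0, 0], [-0.04, -0.08, 0, 0], [-0.06, -0.12, 0, 0], [-0.075, -0.16, 0, 0], [-0.08, -0.18, 0, 0], [-0.08, -0.18, 0, 0], [-0.08, -0.18, 0, 0]],
])

```text
clock: 5.85
eef_pos: [0.3546, -0.1543, 0.2515]
orientation: [-3.112, 0.425, -0.004]
wrist_force: [0.6, 0.7, -2.2]
opening: 0.0493
```

```bash
python3 - <<'E'
from h import *
s=env.sense();p=env.snapshot("wrist");c=cam(p,s)
cv2.imwrite("pics/d_w.png",p["pixels"]);print(s["clock"],s["eef_pos"],Ro.from_rotvec(s["orientation"]).as_matrix()[:,0],s["opening"])
E
```

```text
5.85 [ 0.35461005 -0.15425761  0.25153479] [ 0.96340929 -0.26802524  0.00224043] 0.04926459001104283
```

View pics/d_w.png

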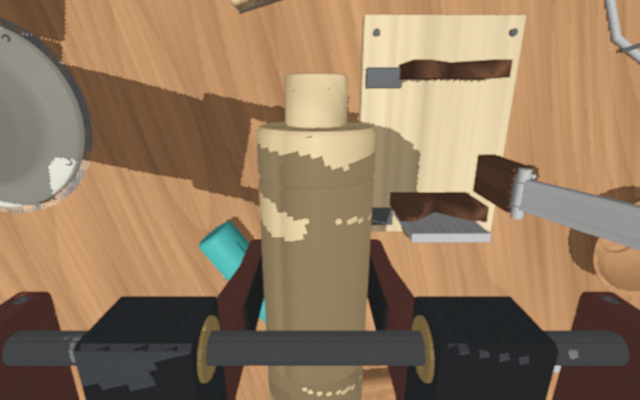

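```bash
python3 - <<'E'
from h import *
s=env.sense();p=env.snapshot("wrist");c=cam(p,s)
crop(p["pixels"],5,250,350,550,3.3,"d_w2.png")
import pickle;pickle.dump(c,open("c_d.pkl","wb"))
E
```

```text
(no output)
```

View pics/d_w2.png

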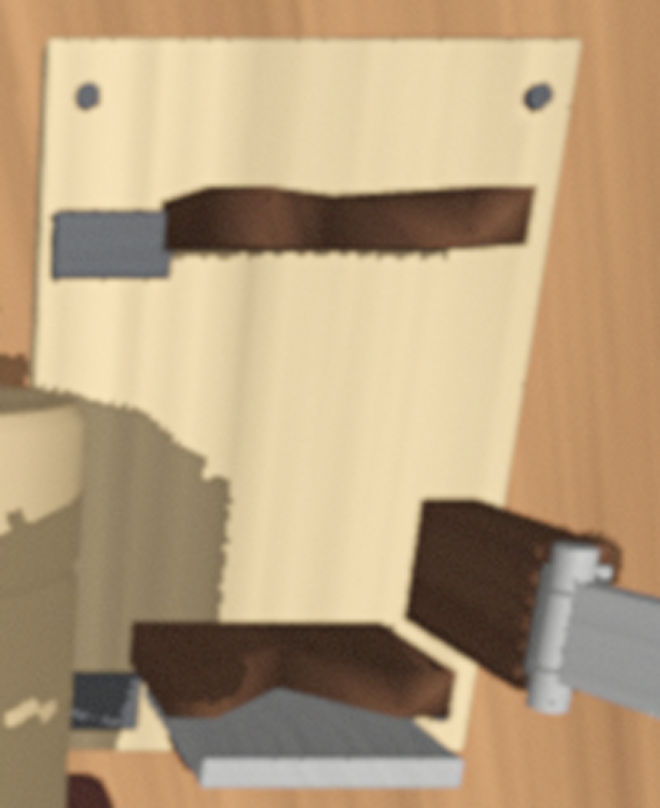

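```bash
python3 - <<'E'
from h import *
import pickle
from scipy.optimize import least_squares
c=pickle.load(open("c_d.pkl","rb"))
f=lambda x,y:(5+y/3.3-.35,350+x/3.3-.35)
F=[((-85,122.5,18),f(48,40)),((85,122.5,18),f(581,40)),((85,-122.5,18),f(464,750)),((-40,-90,100),f(202,757)),((40,-90,100),f(464,757)),((46,58,76),f(528,243)),((46,74,76),f(535,187)),((46,-70,76),f(452,672)),((46,-86,76),f(448,716))]
def W(v,a):
    a=np.array(a)/1000;C,S=np.cos(v[2]),np.sin(v[2]);return np.array([v[0]+C*a[0]-S*a[1],v[1]+S*a[0]+C*a[1],a[2]])
g=lambda v:np.concatenate([proj(c,W(v,a))-p for a,p in F])
o=least_squares(g,[.5,-.15,-.27],loss='soft_l1');print(o.x,np.degrees(o.x[2]));print(np.round(g(o.x).reshape(-1,2),1))
v=o.x
print("butt target",W(v,(0,-90,82)))
s=env.sense();C,S=np.cos(v[2]),np.sin(v[2])
# leg in hand: tenon end & shoulder centre
z=s["eef_pos"][2]+.0187
for px in [(75,316.5),(140,316.5),(230,315.5)]: print(px,onplane(c,px,z+.013))
print(s["eef_pos"],"yaw tool",np.degrees(np.arctan2(*Ro.from_rotvec(s["orientation"]).as_matrix()[[1,0],0])))
print("knob",tri([(cam(env.snapshot("scene")),(231,266)),(cam(env.snapshot("side")),(196.5,359.5))]))
E
```

```text
[ 0.49664455 -0.15203082 -0.26865817] -15.392979033716523
[[-1.4 -0.6]
 [-1.2  0.7]
 [ 0.7 -0.4]
 [ 0.8 -0.2]
 [ 0.7  0.2]
 [ 0.7 -0.8]
 [-0.8  0.1]
 [-0.2  1.2]
 [ 0.7  0.1]]
butt target [ 0.47275513 -0.23880233  0.082     ]
(75, 316.5) [ 0.37947589 -0.06621627  0.2833448 ]
(140, 316.5) [ 0.37335192 -0.08859521  0.2833448 ]
(230, 315.5) [ 0.36321112 -0.12408814  0.2833448 ]
[ 0.35546831 -0.15251648  0.2516448 ] yaw tool -15.28305430148302
knob [ 0.58590675 -0.22687296  0.23238472]
```

Call:
play_rows([
  [[0.035, 0.005, 0, 0], [0.075, 0.01, 0, 0], [0.11, 0.015, 0, 0], [0.135, 0.02, 0, 0], [0.1465, 0.02, -0.02, 0], [0.1465, 0.02, -0.05, 0], [0.1465, 0.02, -0.08, 0], [0.1465, 0.02, -0.11, 0], [0.1465, 0.02, -0.135, 0], [0.1465, 0.02, -0.15, 0], [0.1465, 0.02, -0.155, 0], [0.1465, 0.02, -0.155, 0]],
])

```text
clock: 7.05
eef_pos: [0.5018, -0.1303, 0.095]
orientation: [-3.113, 0.41, 0.001]
wrist_force: [-0.5, 0.5, -2.2]
opening: 0.0493
```

```bash
cat >> h.py <<'E'
J=np.array([.49664,-.15203,-.26866])
def j2w(a):
    a=np.array(a)/1000;C,S=np.cos(J[2]),np.sin(J[2]);return np.array([J[0]+C*a[0]-S*a[1],J[1]+S*a[0]+C*a[1],a[2]])
def w2j(X):
    C,S=np.cos(J[2]),np.sin(J[2]);d=np.array(X)-[J[0],J[1],0];return np.array([C*d[0]+S*d[1],-S*d[0]+C*d[1],d[2]])*1000
def st():
    s=env.sense();C,S=np.cos(J[2]),np.sin(J[2]);f=s["wrist_force"]
    print("t",round(s["clock"],2),"eef",np.round(s["eef_pos"],4),"jig",np.round(w2j(s["eef_pos"]),1),"Fjig",np.round([C*f[0]+S*f[1],-S*f[0]+C*f[1],f[2]],1),"M",np.round(s["moment"],2),"yaw",round(np.degrees(np.arctan2(*Ro.from_rotvec(s["orientation"]).as_matrix()[[1,0],0])),2),"op",round(s["opening"]*1000,1))
    return s
E
python3 - <<'E'
from h import *
st()
for n in ("scene","side"):
    p=env.snapshot(n)["pixels"]
    crop(p,180,280,230,350,6,f"e_{n}.png") if n=="scene" else crop(p,170,290,260,400,5.5,f"e_{n}.png")
E
```

```text
t 7.05 eef [ 0.5018 -0.1303  0.095 ] jig [-0.8 22.3 95. ] Fjig [-0.6  0.3 -2.2] M [-0.05  0.05  0.03] yaw -15.02 op 49.3
```

View pics/e_side.png

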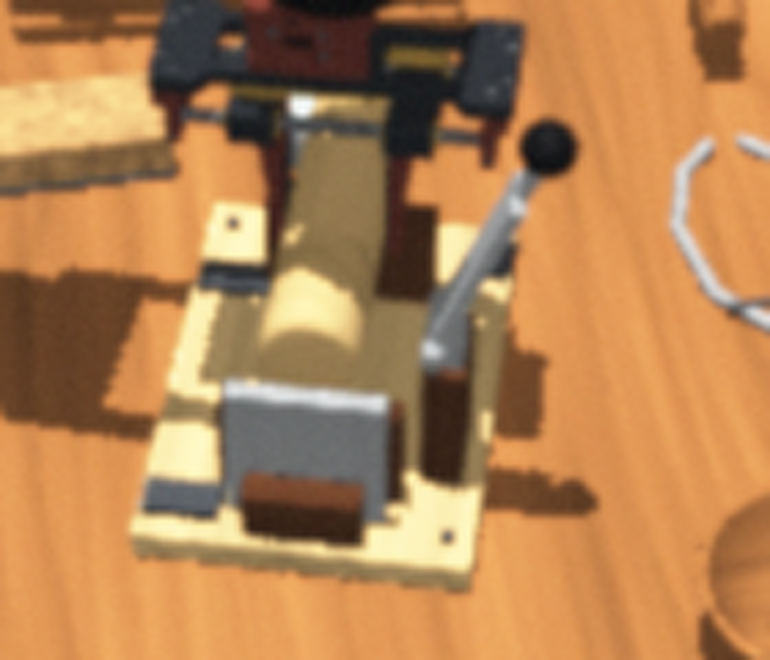

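Call:
play_rows([
  [[0.001, 0, -0.012, -0.3], [0.001, 0, -0.022, -0.3], [0.001, 0, -0.028, -0.3], [0.001, 0, -0.031, -0.3], [0.001, 0, -0.031, -0.3]],
])

```text
clock: 7.57
eef_pos: [0.5036, -0.1312, 0.0661]
orientation: [-3.112, 0.42, -0.004]
wrist_force: [-0.2, -0.7, -2.2]
opening: 0.0492
```

```bash
python3 -c "from h import *;st()"
```

```text
t 7.57 eef [ 0.5036 -0.1312  0.0661] jig [ 1.2 22.  66.1] Fjig [ 0.  -0.8 -2.2] M [-0.03  0.08 -0.  ] yaw -15.38 op 49.2
```

Call:
play_rows([
  [[-0.001, 0, -0.002, 0], [-0.001, 0, -0.003, 0], [-0.001, 0, -0.004, 0], [-0.001, 0, -0.004, 0]],
])

```text
clock: 7.9
eef_pos: [0.5031, -0.1313, 0.065]
orientation: [-3.113, 0.42, -0.008]
wrist_force: [-4.8, 2.6, 9.5]
opening: 0.0491
```

```bash
python3 -c "from h import *;st()"
```

```text
t 7.9 eef [ 0.5031 -0.1313  0.065 ] jig [ 0.7 21.7 65. ] Fjig [-5.3  1.2  9.5] M [0.28 0.93 0.02] yaw -15.37 op 49.1
```

Call:
play_rows([
  [[-0.0015, -0.002, 0, 0], [-0.002, -0.004, 0, 0], [-0.0025, -0.006, 0, 0], [-0.0025, -0.006, 0, 0]],
])

```text
clock: 8.23
eef_pos: [0.5013, -0.1359, 0.0654]
orientation: [-3.109, 0.419, -0.01]
wrist_force: [1.2, 6.9, 1.1]
opening: 0.0495
```

```bash
python3 -c "from h import *;st()"
```

```text
t 8.23 eef [ 0.5013 -0.1359  0.0654] jig [ 0.2 16.8 65.4] Fjig [-0.7  7.   1.1] M [ 0.99 -0.18  0.01] yaw -15.33 op 49.5
```

Call:
play_rows([
  [[-0.001, -0.002, 0, 0], [-0.001, -0.0035, 0, 0], [-0.001, -0.0035, 0, 0]],
])

```text
clock: 8.48
eef_pos: [0.5012, -0.1358, 0.0654]
orientation: [-3.102, 0.415, -0.012]
wrist_force: [3.1, 14.1, 0.9]
opening: 0.0492
```

```bash
python3 -c "from h import *;st()"
```

```text
t 8.48 eef [ 0.5012 -0.1358  0.0654] jig [ 0.1 16.8 65.4] Fjig [-0.8 14.4  0.9] M [ 2.04 -0.41 -0.05] yaw -15.23 op 49.2
```

Call:
play_rows([
  [[0.0005, 0.002, 0, 0], [0.0005, 0.002, 0, 0], [0.0005, 0.002, 0, 0], [0.0005, 0.002, 0.01, 0], [0.0005, 0.002, 0.035, 0], [0.0005, 0.002, 0.06, 0], [0.0005, 0.002, 0.07, 0], [0.0005, 0.002, 0.07, 0]],
], claw=0.8)

```text
clock: 9.15
eef_pos: [0.5033, -0.1348, 0.1395]
orientation: [-3.104, 0.416, -0.022]
wrist_force: [-0.2, -0.0, 0.7]
opening: 0.0703
```

```bash
python3 - <<'E'
from h import *
st()
for n in ("scene","side","wrist"):
    p=env.snapshot(n)["pixels"]
    if n=="wrist": cv2.imwrite("pics/f_wrist.png",p)
    elif n=="scene": crop(p,180,280,230,350,6,f"f_{n}.png")
    else: crop(p,170,290,260,400,5.5,f"f_{n}.png")
E
```

```text
t 9.15 eef [ 0.5033 -0.1348  0.1395] jig [  1.8  18.4 139.5] Fjig [-0.2 -0.1  0.7] M [-0.04  0.09 -0.01] yaw -15.26 op 70.3
```

View pics/f_wrist.png

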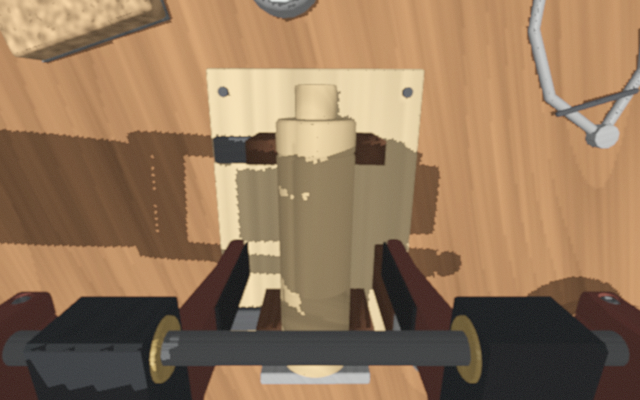

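View pics/f_side.png

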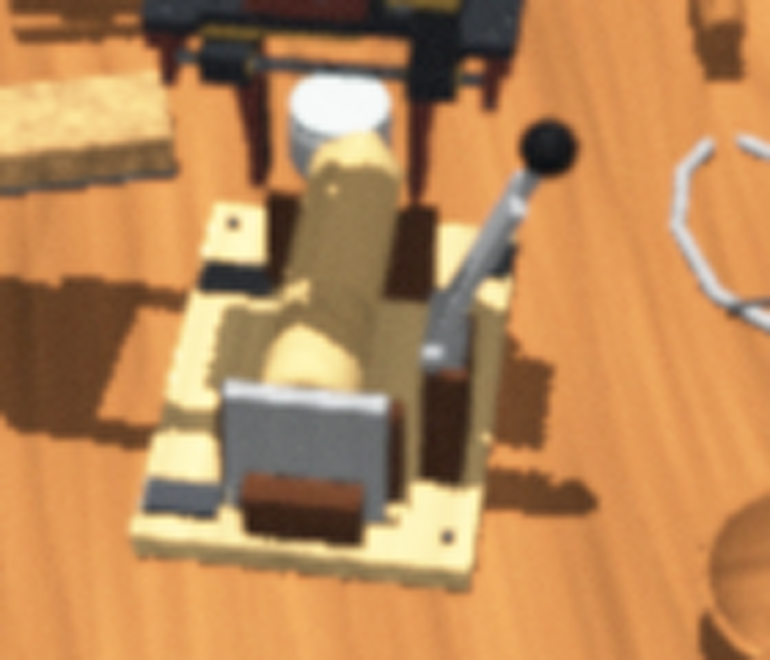

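Call:
play_rows([
  [[-0.004, 0.002, 0, 0], [-0.008, 0.004, 0, 0], [-0.012, 0.005, 0, 0], [-0.012, 0.005, 0, 0], [-0.012, 0.005, 0, 0], [-0.012, 0.005, -0.015, 0], [-0.012, 0.005, -0.025, 0], [-0.012, 0.005, -0.03, 0], [-0.012, 0.005, -0.033, 0], [-0.012, 0.005, -0.0345, 0], [-0.012, 0.005, -0.0345, 0]],
], claw=0)

```text
clock: 10.22
eef_pos: [0.4965, -0.1309, 0.1083]
orientation: [-3.105, 0.415, -0.045]
wrist_force: [9.3, -2.5, 25.0]
opening: 0.0015
```

```bash
python3 -c "from h import *;st()"
```

```text
t 10.22 eef [ 0.4965 -0.1309  0.1083] jig [ -5.7  20.4 108.3] Fjig [ 9.6  0.  25. ] M [-0.45 -2.05 -0.01] yaw -15.23 op 1.5
```

Call:
play_rows([
  [[0.004, -0.001, 0, 0], [0.008, -0.002, 0, 0], [0.012, -0.003, 0, 0], [0.014, -0.004, 0, 0], [0.014, -0.004, 0, 0]],
])

```text
clock: 10.63
eef_pos: [0.5098, -0.1344, 0.1071]
orientation: [-3.104, 0.414, -0.039]
wrist_force: [-2.2, 1.4, 5.3]
opening: 0.0002
```

```bash
python3 - <<'E'
from h import *
st()
p=env.snapshot("wrist")["pixels"];cv2.imwrite("pics/g_wrist.png",p)
crop(env.snapshot("side")["pixels"],170,290,260,400,5.5,"g_side.png")
E
```

```text
t 10.63 eef [ 0.5098 -0.1344  0.1071] jig [  8.1  20.5 107.1] Fjig [-2.5  0.8  5.3] M [0.26 0.48 0.08] yaw -15.22 op 0.2
```

View pics/g_wrist.png

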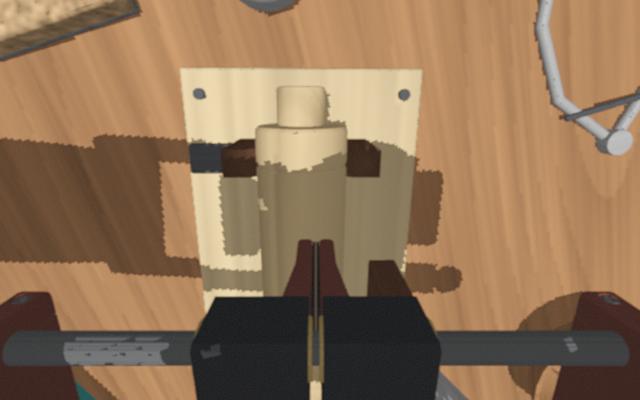

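Call:
play_rows([
  [[0, 0, 0.01, 0], [-0.01, 0.003, 0.012, 0], [-0.02, 0.0055, 0.008, 0], [-0.02, 0.0055, 0, 0], [-0.019, 0.005, -0.004, 0], [-0.016, 0.0045, -0.004, 0], [-0.012, 0.0035, -0.004, 0], [-0.008, 0.002, -0.004, 0], [-0.004, 0.001, -0.004, 0], [0, 0, -0.004, 0], [0.004, -0.001, -0.004, 0], [0.006, -0.0015, -0.004, 0]],
])

```text
clock: 11.73
eef_pos: [0.519, -0.137, 0.1178]
orientation: [-3.107, 0.414, -0.063]
wrist_force: [-17.5, 5.9, 53.7]
opening: 0.0005
```

```bash
python3 - <<'E'
from h import *
st()
crop(env.snapshot("scene")["pixels"],180,280,230,350,6,"g_scene.png")
crop(env.snapshot("side")["pixels"],170,290,260,400,5.5,"g_side.png")
E
```

```text
t 11.73 eef [ 0.519  -0.137   0.1178] jig [ 17.5  20.4 117.8] Fjig [-18.5   1.   53.7] M [0.97 2.94 0.05] yaw -15.21 op 0.5
```

View pics/g_scene.png

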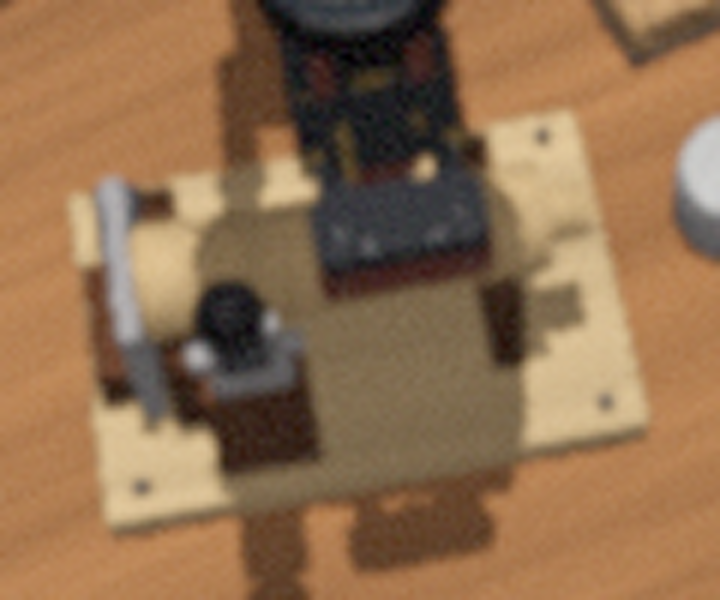

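View pics/g_side.png

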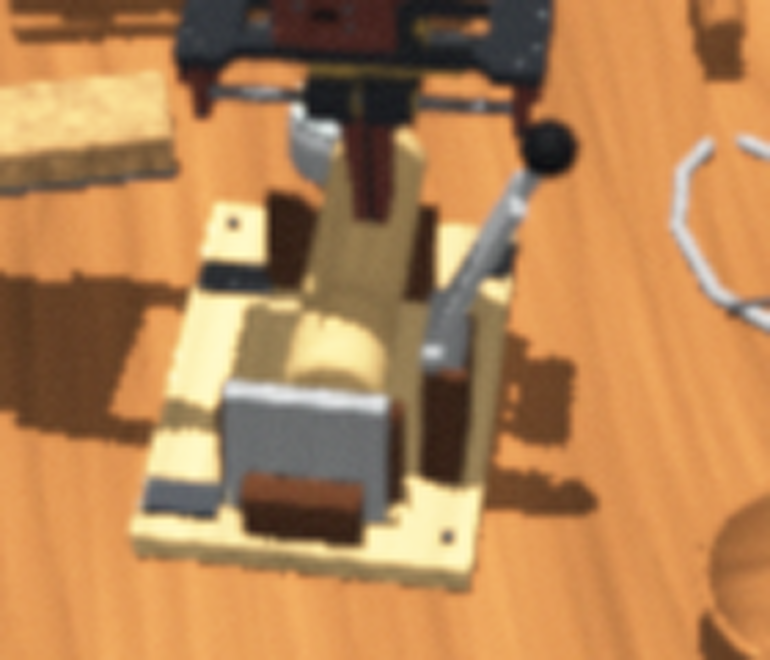

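Call:
play_rows([
  [[0, 0, 0.01, 0], [-0.005, 0.001, 0.02, 0], [-0.01, 0.003, 0.026, 0], [-0.017, 0.005, 0.026, 0], [-0.017, 0.005, 0.026, 0], [-0.017, 0.005, 0.026, 0], [-0.017, 0.005, 0.026, 0]],
], claw=0.95)

```text
clock: 12.42
eef_pos: [0.5024, -0.132, 0.1418]
orientation: [-3.107, 0.414, -0.063]
wrist_force: [-0.1, -0.1, 0.3]
opening: 0.0436
```

```bash
python3 - <<'E'
from h import *
st()
p=env.snapshot("wrist")["pixels"];crop(p,60,400,160,480,2,"h_wrist.png")
crop(env.snapshot("side")["pixels"],170,290,260,400,5.5,"h_side.png")
E
```

```text
t 12.42 eef [ 0.5024 -0.132   0.1418] jig [  0.2  20.8 141.8] Fjig [-0.1 -0.1  0.3] M [-0.09  0.05 -0.03] yaw -15.21 op 43.6
```

View pics/h_wrist.png

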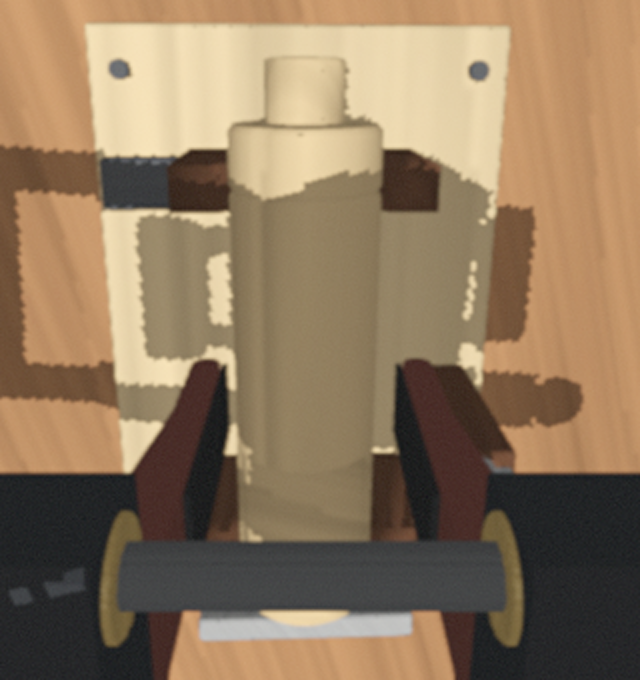

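View pics/h_side.png

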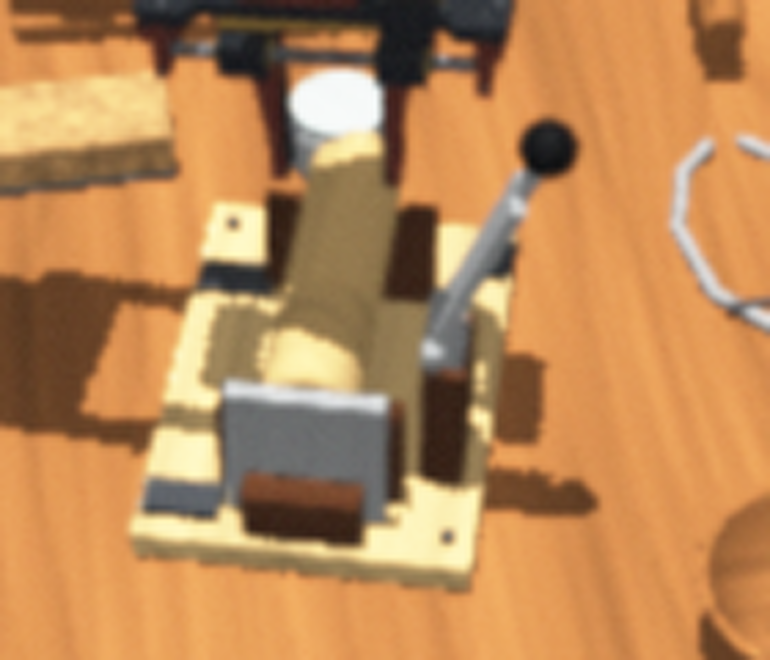

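Call:
play_rows([
  [[0, 0, -0.01, 0], [0, 0, -0.03, 0], [0, 0, -0.05, 0], [0, 0, -0.066, 0], [0, 0, -0.075, 0], [0, 0, -0.077, 0], [0, 0, -0.077, 0]],
], claw=0.95)

```text
clock: 13.1
eef_pos: [0.5023, -0.132, 0.0644]
orientation: [-3.107, 0.415, -0.062]
wrist_force: [-1.5, -0.6, 0.3]
opening: 0.0833
```

Call:
play_rows([
  [[0, 0, 0, 0], [0, 0, 0, 0], [0, 0, 0, 0], [0, 0, 0, 0], [0, 0, 0, 0], [0, 0, 0.005, 0], [-0.003, 0.001, 0.014, 0], [-0.009, 0.0025, 0.022, 0], [-0.015, 0.004, 0.023, 0], [-0.0175, 0.0045, 0.02, 0], [-0.0175, 0.0045, 0.0175, 0]],
], claw=0.4, newtons=20)

```text
clock: 14.02
eef_pos: [0.4845, -0.1272, 0.0825]
orientation: [-3.106, 0.414, -0.064]
wrist_force: [-5.7, 2.9, 19.2]
opening: 0.0498
```

```bash
python3 - <<'E'
from h import *
st()
crop(env.snapshot("side")["pixels"],170,290,260,400,5.5,"i_side.png")
E
```

```text
t 14.02 eef [ 0.4845 -0.1272  0.0825] jig [-18.3  20.8  82.5] Fjig [-6.3  1.3 19.2] M [ 0.49  1.07 -0.07] yaw -15.2 op 49.8
```

View pics/i_side.png

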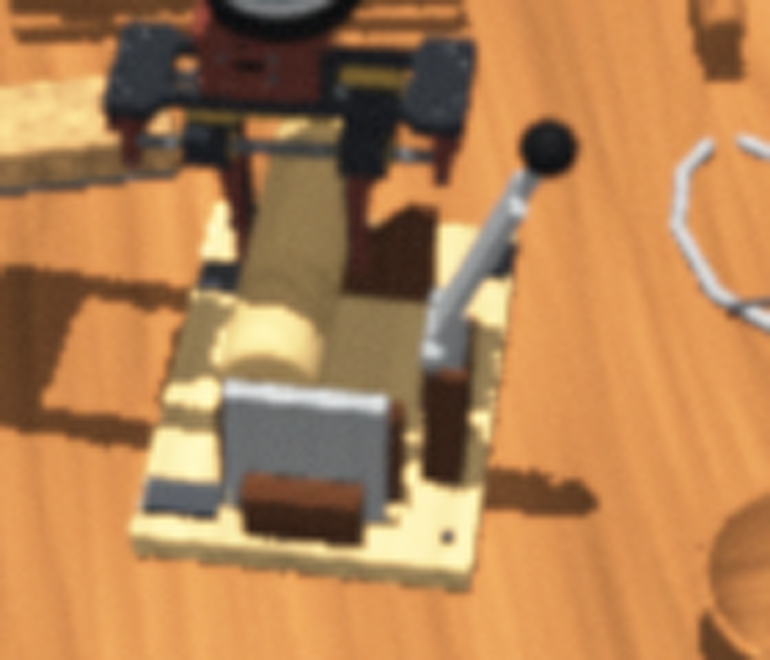

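Call:
play_rows([
  [[0, 0, 0, 0], [0, 0, 0, 0], [0, 0, 0, 0], [0, 0, 0, 0], [0, 0, 0, 0], [0, 0, 0, 0]],
], claw=1)

```text
clock: 14.57
eef_pos: [0.4847, -0.1273, 0.0824]
orientation: [-3.106, 0.414, -0.064]
wrist_force: [0.8, 0.0, -0.5]
opening: 0.086
```

```bash
python3 - <<'E'
from h import *
st()
crop(env.snapshot("side")["pixels"],170,290,260,400,5.5,"j_side.png")
p=env.snapshot("wrist")["pixels"];crop(p,60,400,160,480,2,"j_wrist.png")
E
```

```text
t 14.57 eef [ 0.4847 -0.1273  0.0824] jig [-18.1  20.7  82.4] Fjig [ 0.8  0.2 -0.5] M [-0.1  -0.07 -0.05] yaw -15.21 op 86.0
```

View pics/j_side.png

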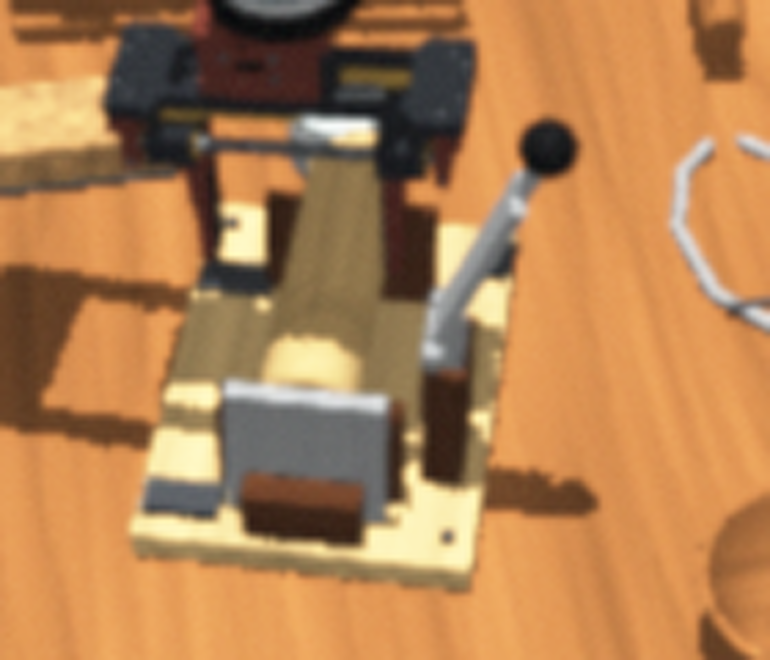

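View pics/j_wrist.png

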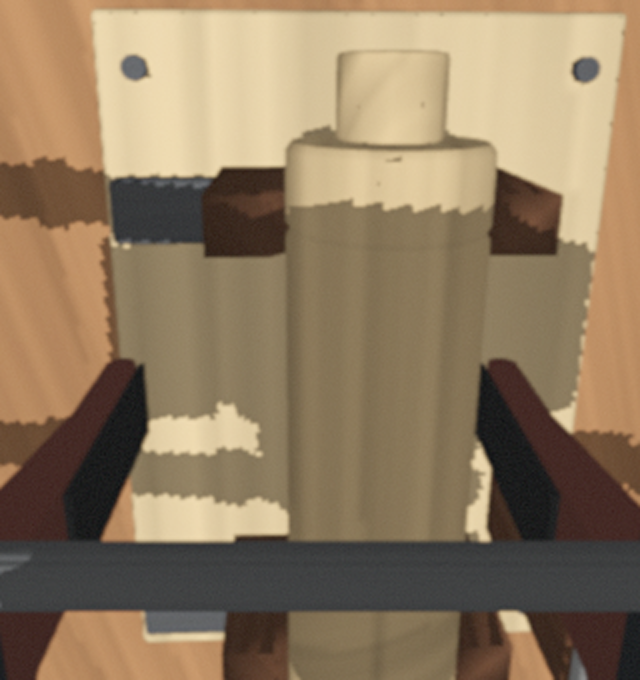

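Call:
play_rows([
  [[0.006, -0.0015, -0.004, 0], [0.012, -0.0032, -0.01, 0], [0.0175, -0.0047, -0.0175, 0], [0.0175, -0.0047, -0.0175, 0], [0.0175, -0.0047, -0.0175, 0]],
])

```text
clock: 15.08
eef_pos: [0.5018, -0.1318, 0.0636]
orientation: [-3.106, 0.414, -0.059]
wrist_force: [-0.2, 0.1, -0.1]
opening: 0.0877
```

Call:
play_rows([
  [[0, 0, 0, 0], [0, 0, 0, 0], [0, 0, 0, 0], [0, 0, 0, 0], [0, 0, 0, 0], [0, 0, 0.005, 0], [-0.003, 0.001, 0.014, 0], [-0.009, 0.0025, 0.022, 0], [-0.015, 0.004, 0.023, 0], [-0.018, 0.0047, 0.02, 0], [-0.018, 0.0047, 0.018, 0]],
], claw=0.4)

```text
clock: 16.0
eef_pos: [0.4844, -0.127, 0.0846]
orientation: [-3.106, 0.414, -0.066]
wrist_force: [-4.3, 2.7, 19.7]
opening: 0.0497
```

```bash
python3 - <<'E'
from h import *
st()
crop(env.snapshot("side")["pixels"],170,290,260,400,5.5,"k_side.png")
E
```

```text
t 16.0 eef [ 0.4844 -0.127   0.0846] jig [-18.5  20.9  84.6] Fjig [-4.9  1.5 19.7] M [0.53 1.05 0.02] yaw -15.2 op 49.7
```

Call:
play_rows([
  [[0, 0, 0, 0], [0, 0, 0, 0], [0, 0, 0, 0], [0, 0, 0, 0], [0, 0, 0, 0], [0, 0, 0, 0], [0.006, -0.0015, -0.004, 0], [0.012, -0.0032, -0.01, 0], [0.0175, -0.0047, -0.0175, 0], [0.0175, -0.0047, -0.0175, 0], [0.0175, -0.0047, -0.0175, 0]],
], claw=1)

```text
clock: 16.97
eef_pos: [0.5015, -0.1315, 0.0657]
orientation: [-3.106, 0.414, -0.062]
wrist_force: [-0.5, -0.9, -0.2]
opening: 0.0878
```

```bash
python3 - <<'E'
from h import *
st()
crop(env.snapshot("side")["pixels"],170,290,260,400,5.5,"l_side.png")
crop(env.snapshot("scene")["pixels"],180,280,230,350,6,"l_scene.png")
p=env.snapshot("wrist")["pixels"];crop(p,60,400,160,480,2,"l_wrist.png")
E
```

```text
t 16.97 eef [ 0.5015 -0.1315  0.0657] jig [-0.7 21.1 65.7] Fjig [-0.2 -1.  -0.2] M [-0.04  0.08  0.02] yaw -15.2 op 87.8
```

View pics/l_side.png

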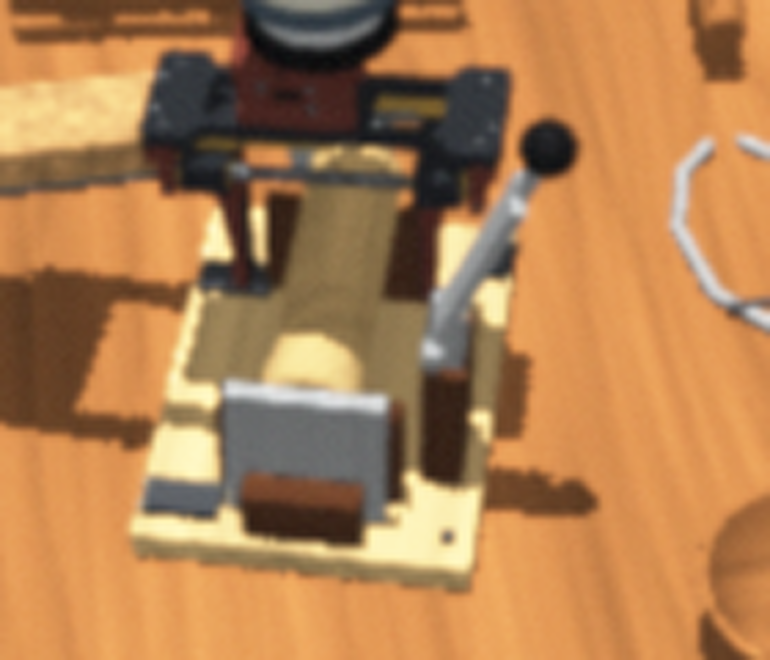

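View pics/l_wrist.png

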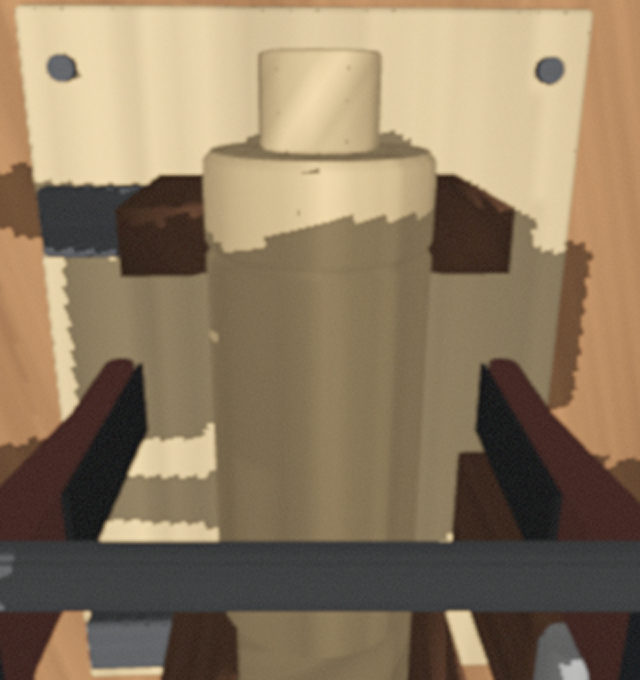

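View pics/l_scene.png

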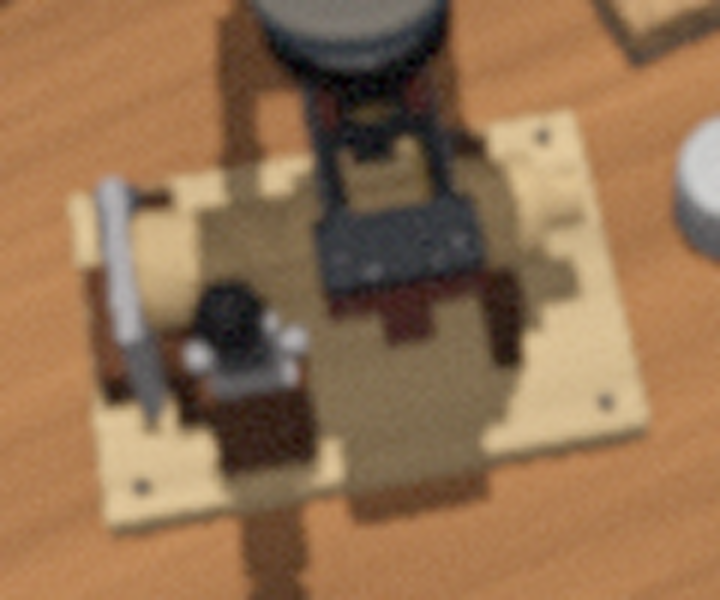

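```bash
python3 - <<'E'
import cv2,numpy as np
f=cv2.imread("pics/f_wrist.png");g=cv2.imread("pics/g_wrist.png");c=cv2.imread("pics/d_w.png")
h=cv2.imread("pics/h_wrist.png");j=cv2.imread("pics/j_wrist.png");l=cv2.imread("pics/l_wrist.png")
T=[(c,250,70,130,130),(f,270,80,95,95),(g,250,80,105,105),(h,220,50,170,170),(j,280,45,225,225),(l,200,45,240,240)]
im=[]
for a,x,y,w,hh in T:
    b=cv2.resize(a[y:y+hh,x:x+w],(260,260),interpolation=cv2.INTER_CUBIC)
    lab=cv2.cvtColor(b,cv2.COLOR_BGR2LAB);lab[...,0]=cv2.createCLAHE(3,(4,4)).apply(lab[...,0]);im.append(cv2.cvtColor(lab,cv2.COLOR_LAB2BGR))
cv2.imwrite("pics/cmp.png",np.vstack([np.hstack(im[:3]),np.hstack(im[3:])]))
E
```

```text
(no output)
```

View pics/cmp.png

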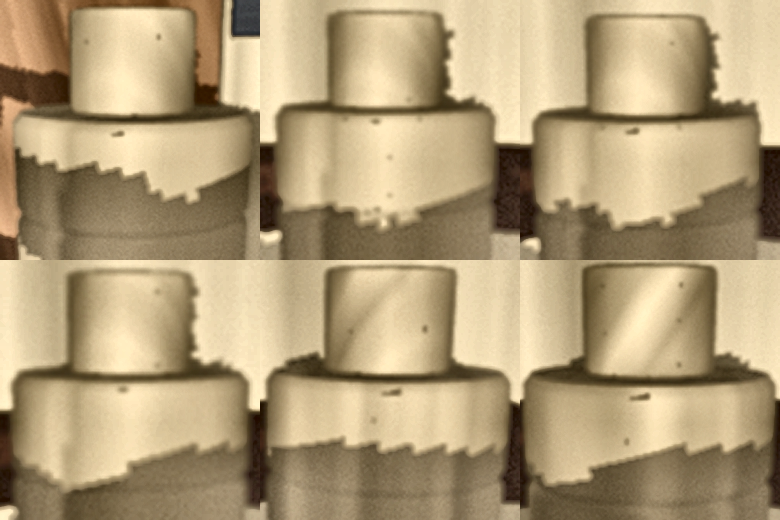

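Call:
play_rows([
  [[0, 0, 0, 0], [0, 0, 0, 0], [0, 0, 0, 0], [0, 0, 0, 0], [0, 0, 0.006, 0], [-0.003, 0.001, 0.016, 0], [-0.011, 0.003, 0.025, 0], [-0.018, 0.005, 0.025, 0], [-0.0215, 0.0058, 0.022, 0], [-0.0215, 0.0058, 0.02, 0]],
], claw=0.4)

```text
clock: 17.95
eef_pos: [0.487, -0.1253, 0.096]
orientation: [-3.105, 0.409, -0.099]
wrist_force: [9.5, 5.8, 25.1]
opening: 0.0503
```

Call:
play_rows([
  [[0, 0, 0, 0], [0, 0, 0, 0], [0, 0, 0, 0], [0, 0, 0, 0], [0, 0, 0, 0], [0.001, 0, 0, 0], [0.008, -0.002, -0.004, 0], [0.015, -0.004, -0.01, 0], [0.0215, -0.0058, -0.019, 0], [0.0215, -0.0058, -0.0195, 0], [0.0215, -0.0058, -0.0195, 0]],
], claw=1)

```text
clock: 18.87
eef_pos: [0.508, -0.131, 0.0746]
orientation: [-3.104, 0.409, -0.094]
wrist_force: [-0.5, -0.0, -0.5]
opening: 0.0877
```

```bash
cat >> h.py <<'E'
def look(tag):
    s=st();p=env.snapshot("wrist")["pixels"];q=env.snapshot("side")["pixels"];r=env.snapshot("scene")["pixels"]
    a=cv2.resize(p[60:400,160:480],(376,400));b=cv2.resize(q[170:290,270:390],(400,400),interpolation=cv2.INTER_CUBIC)
    cv2.imwrite(f"pics/{tag}.png",np.hstack([a,b]))
    cv2.imwrite(f"pics/{tag}_raw.png",p)
E
python3 -c "from h import *;look('m')"
```

```text
t 18.87 eef [ 0.508  -0.131   0.0746] jig [ 5.4 23.3 74.6] Fjig [-0.5 -0.1 -0.5] M [-0.08  0.12  0.05] yaw -15.04 op 87.7
```

View pics/m.png

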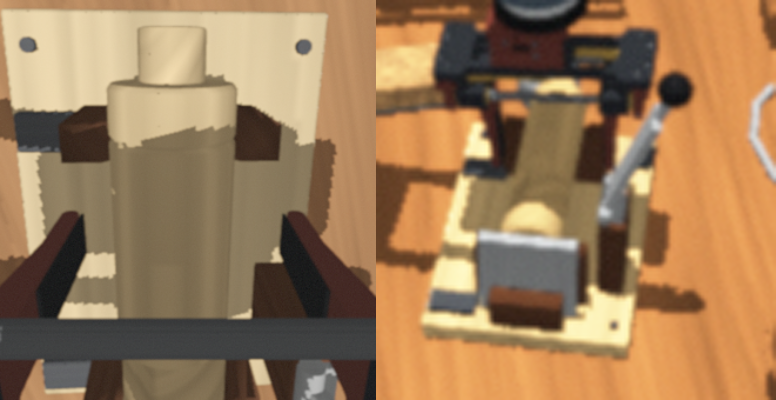

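```bash
cat >> h.py <<'E'
def comp(specs,out):
    im=[]
    for n,x,y,w,hh in specs:
        a=cv2.imread("pics/"+n);b=cv2.resize(a[y:y+hh,x:x+w],(380,400),interpolation=cv2.INTER_CUBIC)
        lab=cv2.cvtColor(b,cv2.COLOR_BGR2LAB);lab[...,0]=cv2.createCLAHE(4,(4,4)).apply(lab[...,0]);im.append(cv2.cvtColor(lab,cv2.COLOR_LAB2BGR))
    cv2.imwrite("pics/"+out,np.hstack(im))
E
python3 - <<'E'
from h import *
comp([("l_wrist.png",190,40,260,500),("m_raw.png",240,75,130,250)],"cmp2.png")
E
```

```text
(no output)
```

View pics/cmp2.png

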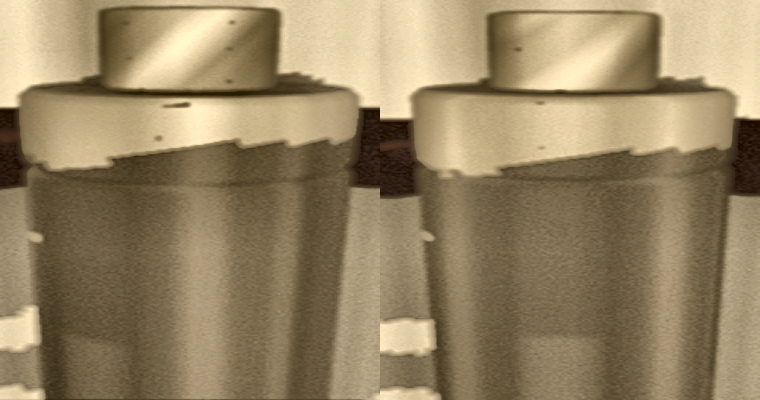

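Call:
play_rows([
  [[-0.005, 0.0003, -0.0095, 0], [-0.005, 0.0003, -0.0095, 0], [-0.005, 0.0003, -0.0095, 0], [-0.005, 0.0003, -0.0095, 0], [-0.005, 0.0003, -0.0095, 0], [-0.005, 0.0003, -0.0095, 0], [-0.005, 0, -0.004, 0], [-0.007, 0.001, 0.008, 0], [-0.014, 0.003, 0.016, 0], [-0.021, 0.005, 0.018, 0], [-0.025, 0.006, 0.016, 0], [-0.025, 0.006, 0.0125, 0]],
], claw=0.4)

```text
clock: 20.02
eef_pos: [0.483, -0.1249, 0.0895]
orientation: [-3.105, 0.409, -0.101]
wrist_force: [-0.3, -0.0, -2.6]
opening: 0.0498
```

```bash
python3 -c "from h import *;look('n')"
```

```text
t 20.02 eef [ 0.483  -0.1249  0.0895] jig [-20.4  22.5  89.5] Fjig [-0.3 -0.1 -2.6] M [-0.01  0.13 -0.03] yaw -15.04 op 49.8
```

View pics/n.png

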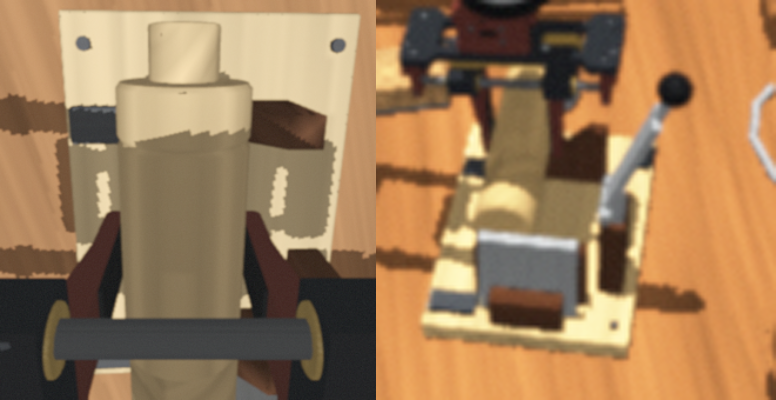

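Call:
play_rows([
  [[0, 0, -0.004, 0], [0, 0, -0.004, 0], [0, 0, -0.004, 0], [0, 0, -0.004, 0], [0, 0, -0.004, 0], [0.002, -0.0005, -0.006, 0], [0.008, -0.002, -0.01, 0], [0.014, -0.004, -0.016, 0], [0.0195, -0.0053, -0.023, 0], [0.0195, -0.0053, -0.023, 0], [0.0195, -0.0053, -0.023, 0]],
], claw=1)

```text
clock: 21.08
eef_pos: [0.502, -0.1301, 0.0636]
orientation: [-3.104, 0.409, -0.093]
wrist_force: [-0.1, -0.6, -0.4]
opening: 0.0876
```

```bash
python3 - <<'E'
from h import *
look('o')
comp([("m_raw.png",240,75,130,250),("o_raw.png",240,75,130,250)],"cmp3.png")
E
```

```text
t 21.08 eef [ 0.502  -0.1301  0.0636] jig [-0.6 22.6 63.6] Fjig [ 0.1 -0.6 -0.4] M [-0.08  0.12  0.02] yaw -15.04 op 87.6
```

View pics/o.png

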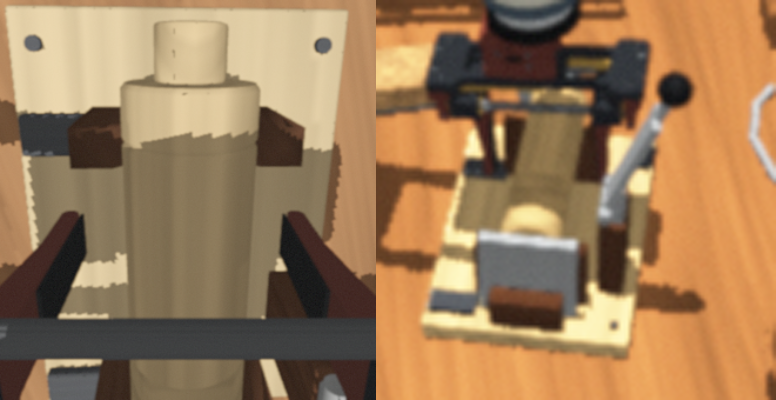

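View pics/cmp3.png

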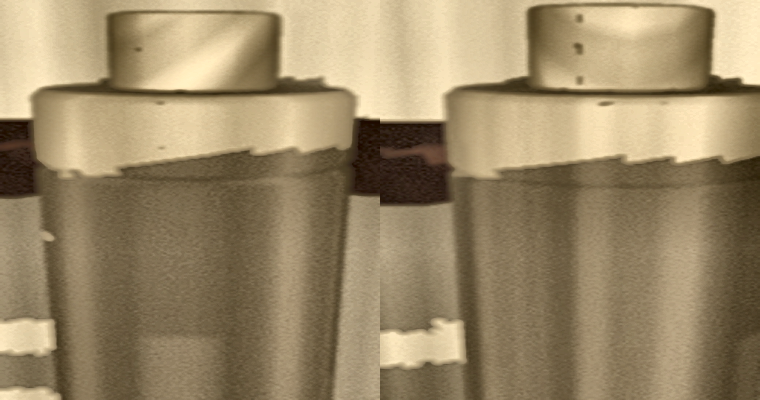

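Call:
play_rows([
  [[0, 0, 0.03, 0], [0, 0, 0.06, 0], [0, 0, 0.095, 0], [-0.03, -0.003, 0.125, 0], [-0.065, -0.006, 0.136, 0], [-0.1, -0.01, 0.136, 0], [-0.117, -0.012, 0.136, 0], [-0.117, -0.012, 0.136, 0]],
])

```text
clock: 21.9
eef_pos: [0.3836, -0.1427, 0.2028]
orientation: [-3.106, 0.412, -0.102]
wrist_force: [0.6, 0.3, -0.1]
opening: 0.0879
```

```bash
python3 - <<'E'
from h import *
st();p=env.snapshot("wrist")["pixels"];cv2.imwrite("pics/p_w.png",p)
E
```

```text
t 21.9 eef [ 0.3836 -0.1427  0.2028] jig [-111.5  -21.   202.8] Fjig [ 0.5  0.5 -0.1] M [-0.03  0.14 -0.05] yaw -15.14 op 87.9
```

View pics/p_w.png

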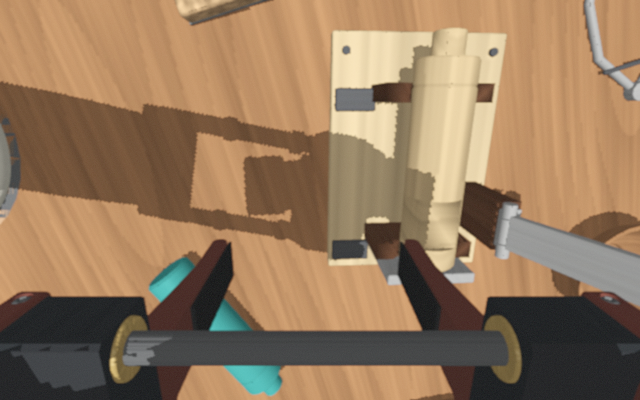

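```bash
python3 - <<'E'
from h import *
comp([("p_w.png",380,130,120,160)],"cmp4.png")
p=cv2.imread("pics/p_w.png");crop(p,140,290,360,510,4,"p_w2.png")
E
```

```text
(no output)
```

View pics/p_w2.png

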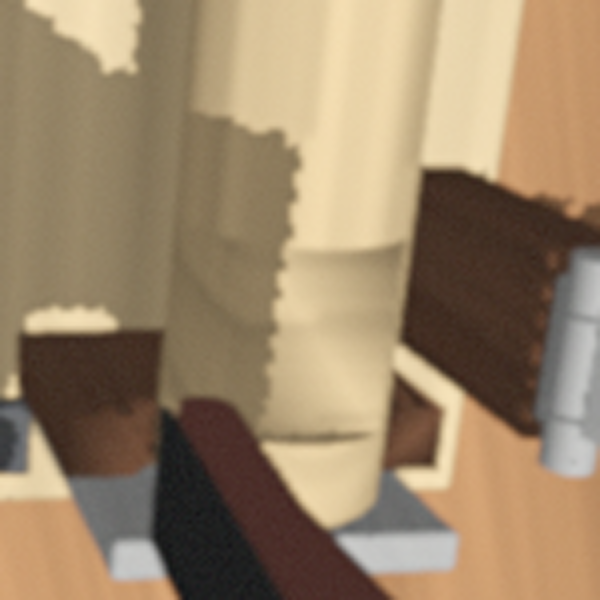

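Call:
play_rows([
  [[-0.01, -0.03, 0, 0], [-0.016, -0.058, 0, 0], [-0.016, -0.058, 0, 0], [-0.016, -0.058, 0, 0]],
])

```text
clock: 22.28
eef_pos: [0.3694, -0.2012, 0.2017]
orientation: [-3.104, 0.415, -0.1]
wrist_force: [-0.3, 0.3, -0.6]
opening: 0.0878
```

```bash
python3 - <<'E'
from h import *
s=st();P=env.snapshot("wrist");p=P["pixels"];cv2.imwrite("pics/q_w.png",p)
import pickle;pickle.dump(cam(P,s),open("c_q.pkl","wb"))
c=cam(P,s);r,cc=proj(c,j2w((0,-46,101))).astype(int);print(r,cc)
crop(p,r-60,r+60,cc-60,cc+60,5,"q_w2.png");print(r-60,cc-60)
E
```

```text
t 22.28 eef [ 0.3694 -0.2012  0.2017] jig [-109.6  -81.1  201.7] Fjig [-0.4  0.2 -0.6] M [-0.02  0.1   0.01] yaw -15.27 op 87.8
159 443
99 383
```

View pics/q_w2.png

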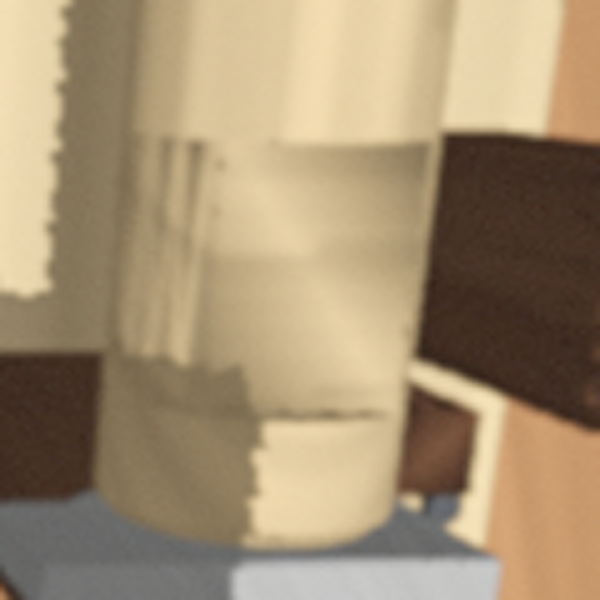

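```bash
cat >> h.py <<'E'
def edges(c,phi,y0=-90):
    """phi: flat normal tilt toward +x from up, deg. returns projected corners L-far,L-near,R-far,R-near"""
    o=[]
    for sgn in (-1,1):
        for d in (66,22):
            a=np.radians(phi)+sgn*np.arccos(19/25)
            o.append(proj(c,j2w((25*np.sin(a),y0+d,82+25*np.cos(a)))))
    return np.array(o)
E
python3 - <<'E'
from h import *
import pickle;c=pickle.load(open("c_q.pkl","rb"))
for phi in (-40,-30,-20,-10,0,10,20,30):
    e=edges(c,phi);print(phi,np.round((e-[99,383])*5)[:, ::-1].tolist())
for x in (-25,25):print(np.round((proj(c,j2w((x,-24,82)))-[99,383])*5)[::-1])
E
```

```text
-40 [[134.0, 155.0], [112.0, 416.0], [338.0, 167.0], [305.0, 445.0]]
-30 [[149.0, 158.0], [127.0, 422.0], [364.0, 167.0], [331.0, 444.0]]
-20 [[168.0, 160.0], [145.0, 427.0], [387.0, 166.0], [353.0, 441.0]]
-10 [[191.0, 162.0], [167.0, 432.0], [406.0, 165.0], [371.0, 438.0]]
0 [[218.0, 164.0], [192.0, 437.0], [420.0, 163.0], [385.0, 434.0]]
10 [[246.0, 165.0], [219.0, 440.0], [429.0, 161.0], [394.0, 429.0]]
20 [[276.0, 166.0], [247.0, 443.0], [432.0, 159.0], [398.0, 424.0]]
30 [[306.0, 167.0], [275.0, 444.0], [431.0, 157.0], [397.0, 418.0]]
[123. 153.]
[415. 152.]
```

Call:
play_rows([
  [[0, 0, 0.04, 0], [0.02, -0.003, 0.075, 0], [0.055, -0.008, 0.09, 0], [0.09, -0.013, 0.09, 0], [0.125, -0.018, 0.09, 0], [0.16, -0.023, 0.09, 0], [0.195, -0.028, 0.09, 0], [0.23, -0.033, 0.09, 0], [0.25, -0.036, 0.09, 0], [0.254, -0.036, 0.09, 0], [0.254, -0.036, 0.09, 0]],
], claw=0)

```text
clock: 23.25
eef_pos: [0.625, -0.2348, 0.2896]
orientation: [-3.103, 0.409, -0.096]
wrist_force: [-0.6, 1.2, 0.1]
opening: 0.018
```

```bash
python3 - <<'E'
from h import *
s=st();P=env.snapshot("wrist");cv2.imwrite("pics/r_w.png",P["pixels"])
crop(env.snapshot("side")["pixels"],120,280,260,420,5,"r_side.png")
E
```

```text
t 23.25 eef [ 0.625  -0.2348  0.2896] jig [145.7 -45.7 289.6] Fjig [-0.9  1.   0.1] M [-0.08  0.09  0.03] yaw -15.05 op 18.0
```

View pics/r_side.png

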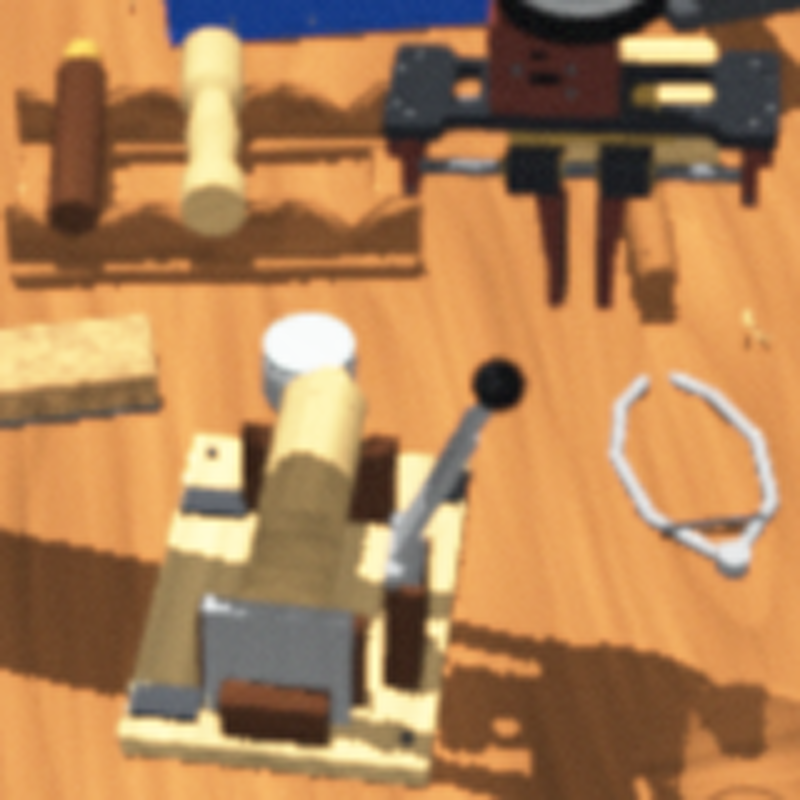

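View pics/r_w.png

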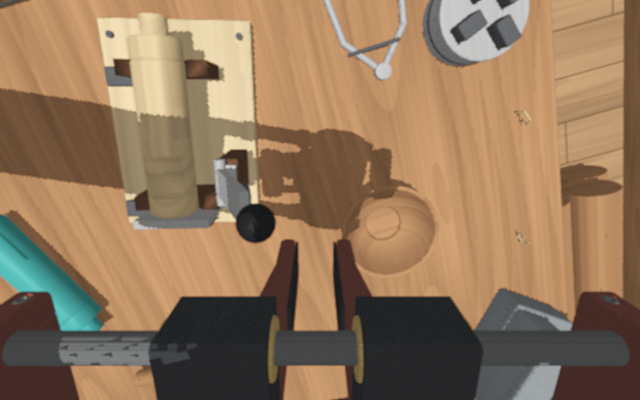

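Call:
play_rows([
  [[0, -0.002, -0.03, 0], [0, -0.002, -0.06, 0], [0, -0.002, -0.067, 0], [-0.01, 0.001, -0.067, 0], [-0.022, 0.004, -0.067, 0], [-0.034, 0.007, -0.067, 0], [-0.046, 0.011, -0.067, 0], [-0.058, 0.014, -0.067, 0], [-0.07, 0.017, -0.067, 0], [-0.08, 0.02, -0.067, 0], [-0.084, 0.021, -0.065, 0], [-0.084, 0.021, -0.045, 0]],
])

```text
clock: 24.35
eef_pos: [0.5371, -0.2137, 0.245]
orientation: [-3.103, 0.412, -0.093]
wrist_force: [0.3, 0.3, -1.0]
opening: 0.0006
```

```bash
python3 - <<'E'
from h import *
s=st()
crop(env.snapshot("side")["pixels"],140,280,260,400,5,"s_side.png")
E
```

```text
t 24.35 eef [ 0.5371 -0.2137  0.245 ] jig [ 55.4 -48.7 245. ] Fjig [ 0.2  0.4 -1. ] M [-0.1  0.1  0. ] yaw -15.16 op 0.6
```

View pics/s_side.png

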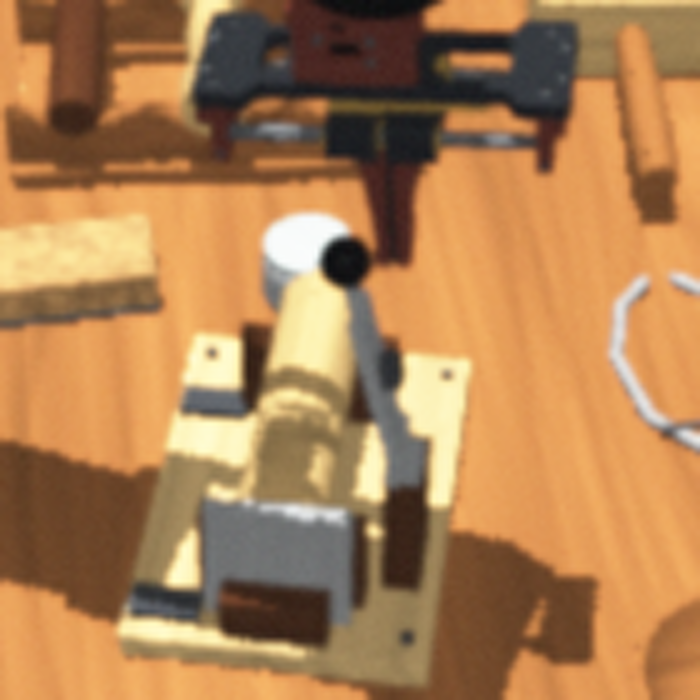

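Call:
play_rows([
  [[0, 0, 0.03, 0], [0, 0, 0.045, 0], [0, 0, 0.045, 0], [-0.03, 0.006, 0.045, 0], [-0.06, 0.012, 0.045, 0], [-0.09, 0.018, 0.045, 0], [-0.12, 0.024, 0.045, 0], [-0.15, 0.03, 0.045, 0], [-0.162, 0.033, 0.045, 0], [-0.162, 0.033, 0.03, 0], [-0.162, 0.033, 0, 0], [-0.162, 0.033, -0.03, 0]],
])

```text
clock: 25.4
eef_pos: [0.3768, -0.1816, 0.2213]
orientation: [-3.106, 0.413, -0.111]
wrist_force: [0.1, -1.4, -0.7]
opening: 0.0006
```

Call:
play_rows([
  [[0, 0, -0.01, 0], [0, 0, -0.01, 0], [0, 0, -0.01, 0], [0, 0, -0.01, 0], [0, 0, -0.01, 0], [0, 0, -0.01, 0]],
])

```text
clock: 25.9
eef_pos: [0.3774, -0.1819, 0.213]
orientation: [-3.107, 0.413, -0.115]
wrist_force: [-0.4, -0.3, 0.4]
opening: 0.0003
```

```bash
python3 - <<'E'
from h import *
s=st();P=env.snapshot("wrist");cv2.imwrite("pics/t_w.png",P["pixels"])
crop(env.snapshot("side")["pixels"],170,290,260,380,6,"t_side.png")
import pickle;pickle.dump(cam(P,s),open("c_t.pkl","wb"))
a=env.snapshot("scene");b=env.snapshot("side")
o=[]
for q in (a,b):
    d=env.recognise("leaf_knob",q);print(d[:2]);o.append((cam(q),d[0]["pixel"]))
print(w2j(tri(o)))
E
```

```text
t 25.9 eef [ 0.3774 -0.1819  0.213 ] jig [-107.1  -60.4  213. ] Fjig [-0.3 -0.4  0.4] M [-0.05  0.11 -0.01] yaw -15.17 op 0.3
[{'pixel': [221.0, 265.9], 'conf': 0.93}]
[{'pixel': [225.3, 316.4], 'conf': 0.77}]
[  1.55358534 -48.13713201 109.40361903]
```

View pics/t_w.png

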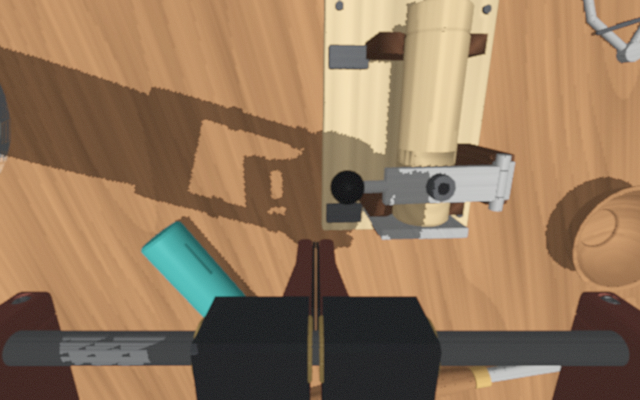

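View pics/t_side.png

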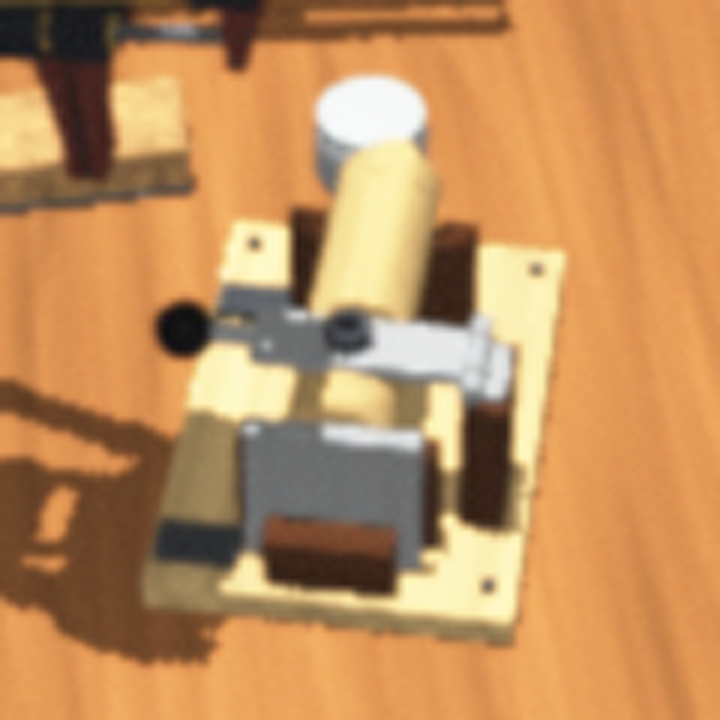

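```bash
python3 - <<'E'
from h import *
import pickle;c=pickle.load(open("c_t.pkl","rb"))
a=env.snapshot("scene");b=env.snapshot("side")
crop(a["pixels"],180,280,210,330,6,"u_scene.png")
def blob(p,r0,r1,c0,c1):
    m=(p[r0:r1,c0:c1].max(2)<60);r,q=np.nonzero(m);return r.mean()+r0,q.mean()+c0,m.sum()
kb=blob(b["pixels"],215,234,284,298);print(kb)
kw=blob(cv2.imread("pics/t_w.png"),168,206,328,366);print(kw)
print(w2j(tri([(c,kw[:2]),(cam(b),kb[:2])])))
for th in (-.06,0,.05,.1,.15):
    K=j2w((58-133*np.cos(th),-47,105+133*np.sin(th)));print(th,proj(c,K),proj(cam(b),K),proj(cam(a),K))
E
```

```text
(np.float64(224.35294117647058), np.float64(290.3333333333333), np.int64(51))
(np.float64(188.44904458598725), np.float64(347.6157112526539), np.int64(942))
[-73.97931815 -49.32640041 110.14227662]
-0.06 [182.18732875 343.25564215] [227.11609219 290.7453562 ] [196.36319791 263.61823972]
0 [184.47698587 344.42737903] [225.01740355 290.53157062] [194.68083289 263.24649655]
0.05 [186.47633901 345.90144435] [223.26910322 290.48489973] [193.37535356 262.95022334]
0.1 [188.55871622 347.85748135] [221.52591334 290.55911139] [192.16199213 262.66709857]
0.15 [190.72357367 350.32404911] [219.79218196 290.75518542] [191.04484854 262.39793739]
```

View pics/u_scene.png

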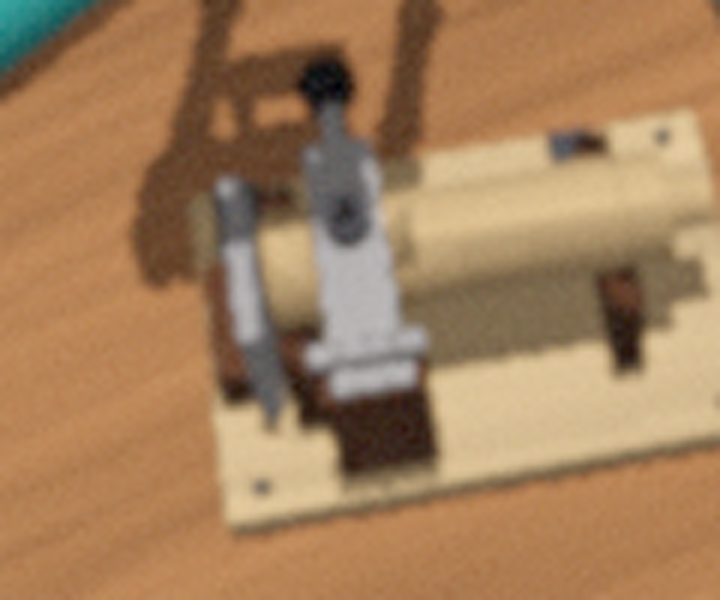

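Call:
play_rows([
  [[0.015, 0.002, -0.02, 0], [0.03, 0.003, -0.045, 0], [0.034, 0.0035, -0.07, 0], [0.034, 0.0035, -0.085, 0], [0.034, 0.0035, -0.088, 0], [0.034, 0.0035, -0.088, 0]],
])

```text
clock: 26.8
eef_pos: [0.4103, -0.1777, 0.1223]
orientation: [-3.105, 0.413, -0.108]
wrist_force: [-0.2, -0.3, 1.0]
opening: 0.0003
```

```bash
python3 - <<'E'
from h import *
s=st();P=env.snapshot("wrist");cv2.imwrite("pics/v_w.png",P["pixels"])
a=env.snapshot("side")["pixels"][170:290,260:380];b=env.snapshot("scene")["pixels"][170:270,210:310]
cv2.imwrite("pics/v.png",np.hstack([cv2.resize(a,(400,400),interpolation=2),cv2.resize(b,(400,400),interpolation=2)]))
E
```

```text
t 26.8 eef [ 0.4103 -0.1777  0.1223] jig [-76.4 -47.7 122.3] Fjig [-0.1 -0.3  1. ] M [-0.11  0.07  0.01] yaw -15.17 op 0.3
```

View pics/v.png

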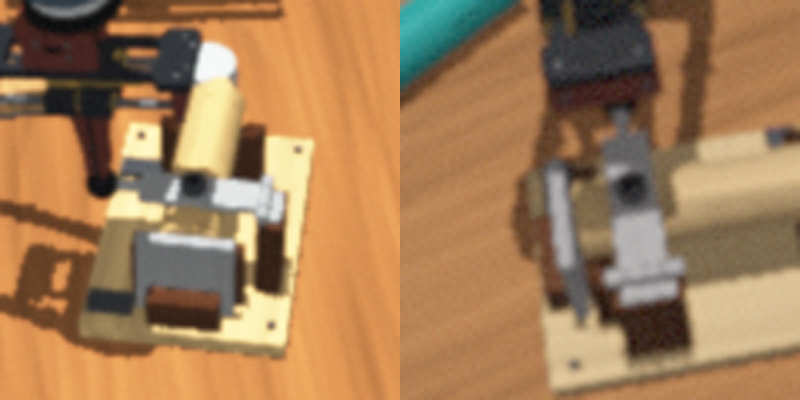

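Call:
play_rows([
  [[0, 0, -0.001, 0], [0, 0, -0.002, 0], [0, 0, -0.002, 0]],
])

```text
clock: 27.2
eef_pos: [0.4116, -0.1787, 0.1238]
orientation: [-3.107, 0.413, -0.117]
wrist_force: [0.2, -0.6, 0.6]
opening: 0.0002
```

```bash
python3 -c "from h import *;st()"
```

```text
t 27.2 eef [ 0.4116 -0.1787  0.1238] jig [-74.9 -48.3 123.8] Fjig [ 0.4 -0.5  0.6] M [-0.08  0.11  0.03] yaw -15.19 op 0.2
```

Call:
play_rows([
  [[0, 0, -0.0015, 0], [0, 0, -0.003, 0], [0, 0, -0.003, 0]],
])

```text
clock: 27.45
eef_pos: [0.4114, -0.1787, 0.1205]
orientation: [-3.107, 0.413, -0.116]
wrist_force: [-0.1, -0.6, -0.9]
opening: 0.0007
```

```bash
python3 -c "from h import *;st()"
```

```text
t 27.45 eef [ 0.4114 -0.1787  0.1205] jig [-75.1 -48.3 120.5] Fjig [ 0.  -0.6 -0.9] M [-0.06  0.14 -0.01] yaw -15.19 op 0.7
```

Call:
play_rows([
  [[0, 0, -0.0015, 0], [0, 0, -0.003, 0], [0, 0, -0.003, 0]],
])

```text
clock: 27.7
eef_pos: [0.4116, -0.1788, 0.1192]
orientation: [-3.108, 0.413, -0.119]
wrist_force: [-3.8, 1.2, 7.5]
opening: 0.0005
```

```bash
python3 -c "from h import *;st()"
```

```text
t 27.7 eef [ 0.4116 -0.1788  0.1192] jig [-74.9 -48.3 119.2] Fjig [-4.   0.2  7.5] M [0.23 0.69 0.03] yaw -15.19 op 0.5
```

Call:
play_rows([
  [[0, 0, -0.001, 0], [0, 0, -0.0025, 0], [0, 0, -0.0025, 0], [0, 0, -0.0025, 0]],
])

```text
clock: 28.03
eef_pos: [0.4117, -0.1788, 0.119]
orientation: [-3.108, 0.413, -0.121]
wrist_force: [-5.8, 2.2, 11.4]
opening: -0.0
```

```bash
python3 -c "from h import *;st()"
```

```text
t 28.03 eef [ 0.4117 -0.1788  0.119 ] jig [-74.8 -48.4 119. ] Fjig [-6.2  0.5 11.4] M [0.38 0.93 0.04] yaw -15.17 op -0.0
```

Call:
play_rows([
  [[0, 0, 0.02, 0], [0, 0, 0.055, 0], [0, 0.01, 0.09, 0], [0.02, 0.04, 0.09, 0], [0.05, 0.07, 0.09, 0], [0.08, 0.1, 0.09, 0], [0.105, 0.13, 0.09, 0], [0.12, 0.152, 0.09, 0], [0.12, 0.152, 0.09, 0], [0.12, 0.152, 0.09, 0]],
])

```text
clock: 28.87
eef_pos: [0.5319, -0.0257, 0.2081]
orientation: [-3.109, 0.409, -0.118]
wrist_force: [-0.3, -0.8, -0.3]
opening: 0.0002
```

```bash
python3 - <<'E'
from h import *
s=st();P=env.snapshot("wrist");cv2.imwrite("pics/w_w.png",P["pixels"])
a=env.snapshot("scene");b=env.snapshot("side")
cv2.imwrite("pics/w.png",np.hstack([cv2.resize(b["pixels"][175:275,270:370],(400,400),interpolation=2),cv2.resize(a["pixels"][170:270,230:330],(400,400),interpolation=2)]))
crop(b["pixels"],195,255,280,360,9,"w_side.png")
def blob(p,r0,r1,c0,c1):
    m=(p[r0:r1,c0:c1].max(2)<60);r,q=np.nonzero(m);return r.mean()+r0,q.mean()+c0,m.sum()
print(blob(b["pixels"],215,234,284,298),blob(a["pixels"],186,200,258,270))
E
```

```text
t 28.87 eef [ 0.5319 -0.0257  0.2081] jig [  0.4 131.1 208.1] Fjig [-0.1 -0.8 -0.3] M [-0.06  0.12 -0.  ] yaw -15.02 op 0.2
(np.float64(224.92592592592592), np.float64(290.037037037037), np.int64(54)) (np.float64(193.43243243243242), np.float64(263.9189189189189), np.int64(37))
```

View pics/w_side.png

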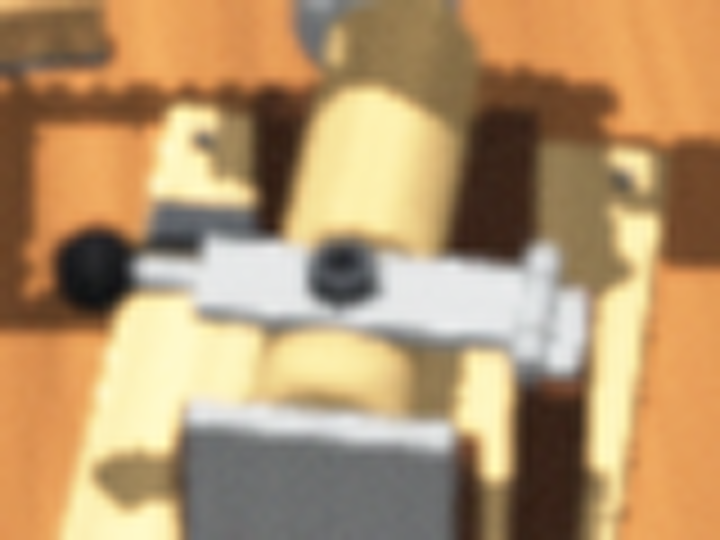

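View pics/w_w.png

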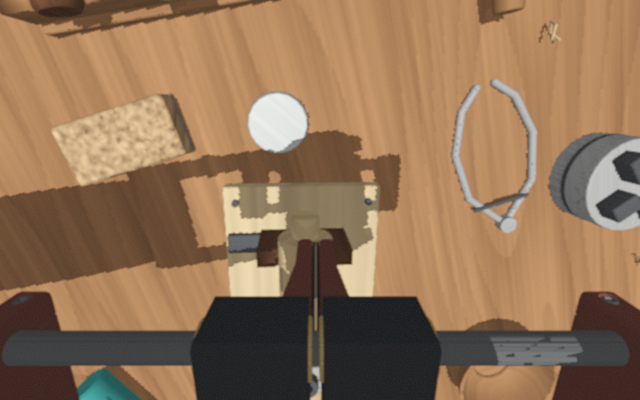

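Call:
play_rows([
  [[0, 0, -0.03, 0], [0, 0, -0.065, 0], [0, 0, -0.1, 0], [0, 0, -0.122, 0], [0, 0, -0.128, 0], [-0.001, -0.003, -0.128, 0], [-0.0015, -0.006, -0.128, 0], [-0.002, -0.008, -0.128, 0], [-0.002, -0.008, -0.128, 0]],
])

```text
clock: 29.77
eef_pos: [0.5305, -0.0357, 0.0837]
orientation: [-3.106, 0.415, -0.127]
wrist_force: [0.9, 4.0, -1.7]
opening: 0.0004
```

```bash
python3 - <<'E'
from h import *
s=st()
crop(env.snapshot("side")["pixels"],140,290,260,380,4,"x_side.png")
E
```

```text
t 29.77 eef [ 0.5305 -0.0357  0.0837] jig [  1.8 121.1  83.7] Fjig [-0.2  4.1 -1.7] M [ 0.61 -0.04  0.  ] yaw -15.26 op 0.4
```

View pics/x_side.png

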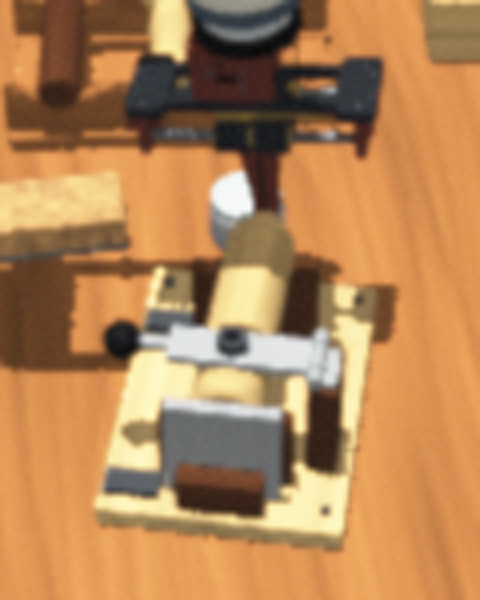

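Call:
play_rows([
  [[-0.0005, -0.002, 0, 0], [-0.001, -0.004, 0, 0], [-0.001, -0.004, 0, 0]],
])

```text
clock: 30.07
eef_pos: [0.5304, -0.0378, 0.0849]
orientation: [-3.103, 0.413, -0.13]
wrist_force: [2.5, 9.7, -1.2]
opening: 0.0007
```

```bash
python3 -c "from h import *;st()"
```

```text
t 30.07 eef [ 0.5304 -0.0378  0.0849] jig [  2.2 119.1  84.9] Fjig [-0.1 10.1 -1.2] M [ 1.58 -0.23  0.1 ] yaw -15.2 op 0.7
```

Moved about 2 mm with rising force; push a little further to see whether it holds.

Call:
play_rows([
  [[-0.0005, -0.002, 0, 0], [-0.001, -0.004, 0, 0], [-0.001, -0.004, 0, 0]],
])

```text
clock: 30.32
eef_pos: [0.5304, -0.0379, 0.086]
orientation: [-3.095, 0.408, -0.133]
wrist_force: [2.6, 16.2, -2.5]
opening: 0.0003
```

```bash
python3 -c "from h import *;st()"
```

```text
t 30.32 eef [ 0.5304 -0.0379  0.086 ] jig [  2.3 119.   86. ] Fjig [-1.8 16.3 -2.5] M [ 2.69 -0.43  0.18] yaw -15.09 op 0.3
```

Call:
play_rows([
  [[0.001, 0.008, 0, 0], [0.003, 0.02, 0, 0], [0.003, 0.02, 0.03, 0], [0.003, 0.02, 0.065, 0], [0, 0.01, 0.1, 0], [-0.035, -0.02, 0.12, 0], [-0.07, -0.05, 0.12, 0], [-0.105, -0.08, 0.12, 0], [-0.14, -0.11, 0.12, 0], [-0.16, -0.14, 0.12, 0], [-0.16, -0.14, 0.12, 0], [-0.16, -0.14, 0.12, 0]],
])

```text
clock: 31.32
eef_pos: [0.3687, -0.1805, 0.2074]
orientation: [-3.097, 0.417, -0.136]
wrist_force: [0.2, -0.1, 1.1]
opening: 0.0004
```

```bash
python3 - <<'E'
from h import *
s=st();P=env.snapshot("wrist");cv2.imwrite("pics/y_w.png",P["pixels"])
r,cc=proj(cam(P,s),j2w((0,-46,101))).astype(int);print(r,cc)
crop(P["pixels"],max(r-60,0),r+60,cc-75,cc+60,5,"y_w2.png")
a=env.snapshot("scene");b=env.snapshot("side")
crop(b["pixels"],195,255,280,360,9,"y_side.png")
def blob(p,r0,r1,c0,c1):
    m=(p[r0:r1,c0:c1].max(2)<60);r,q=np.nonzero(m);return r.mean()+r0,q.mean()+c0,m.sum()
print(blob(b["pixels"],215,234,284,298),blob(a["pixels"],186,200,258,270))
E
```

```text
t 31.32 eef [ 0.3687 -0.1805  0.2074] jig [-115.8  -61.4  207.4] Fjig [ 0.2 -0.1  1.1] M [-0.04  0.08  0.02] yaw -15.4 op 0.4
181 441
(np.float64(224.47058823529412), np.float64(290.4313725490196), np.int64(51)) (np.float64(193.46938775510205), np.float64(263.6938775510204), np.int64(49))
```

View pics/y_w2.png

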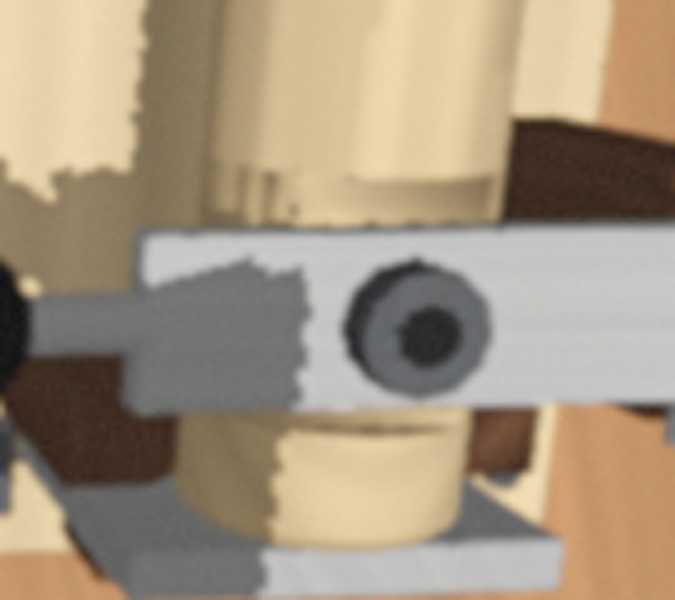

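View pics/y_side.png

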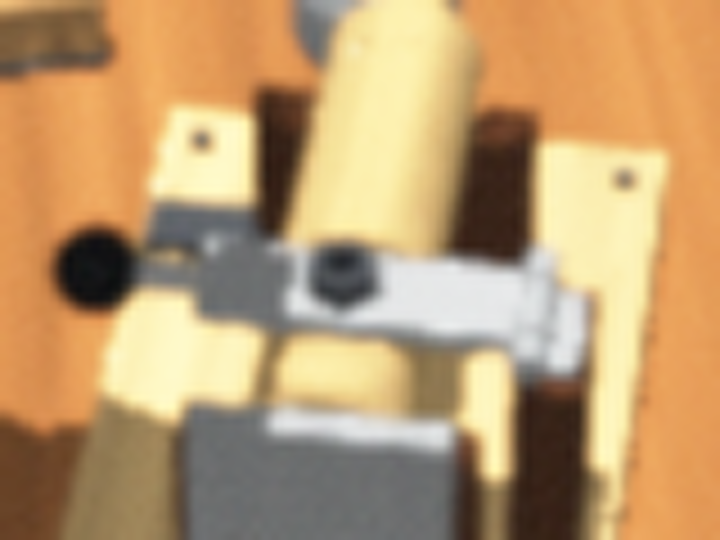

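```bash
python3 - <<'E'
from h import *
s=env.sense();P=env.snapshot("wrist");c=cam(P,s);o=np.array([121,366])
for phi in (-15,-10,-5,0,5,10): print(phi,np.round((edges(c,phi)-o)*5)[:, ::-1].tolist())
# silhouette prediction at d=80 and stop corner refs
for n,a in (("stopL",(-40,-90,100)),("stopR",(40,-90,100)),("bush?",(0,-47,109)),("leaf corner far",(-44,-32,109)),("leaf near",(-44,-62,109))): print(n,np.round((proj(c,j2w(a))-o)*5)[::-1])
for d in (75,5):
    q=[proj(c,j2w((25*np.sin(t),-90+d,82+25*np.cos(t)))) for t in np.linspace(-2,2,80)]
    q=(np.array(q)-o)*5;print(d,q[:,1].min().round(),q[:,1].max().round())
comp([("y_w2.png",180,100,350,360)],"y_c.png")
E
```

```text
-15 [[251.0, 196.0], [229.0, 446.0], [456.0, 202.0], [425.0, 458.0]]
-10 [[263.0, 197.0], [240.0, 449.0], [464.0, 201.0], [433.0, 456.0]]
-5 [[275.0, 199.0], [251.0, 452.0], [471.0, 200.0], [440.0, 453.0]]
0 [[288.0, 200.0], [264.0, 455.0], [477.0, 198.0], [446.0, 451.0]]
5 [[301.0, 201.0], [276.0, 457.0], [482.0, 197.0], [451.0, 448.0]]
10 [[315.0, 203.0], [289.0, 459.0], [486.0, 195.0], [454.0, 445.0]]
stopL [118. 575.]
stopR [556. 563.]
bush? [389. 346.]
leaf corner far [134. 260.]
leaf near [122. 438.]
75 193.0 496.0
5 164.0 446.0
```

View pics/y_c.png

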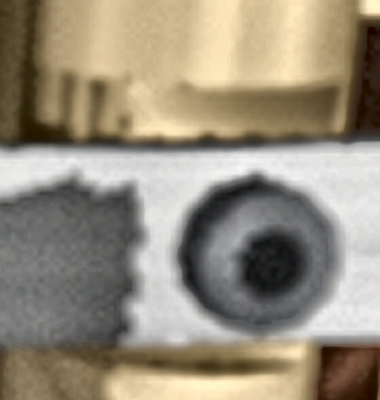

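Call:
play_rows([
  [[0.02, 0.001, -0.02, 0], [0.04, 0.002, -0.045, 0], [0.043, 0.002, -0.07, 0], [0.043, 0.002, -0.08, 0], [0.043, 0.002, -0.085, 0], [0.043, 0.002, -0.088, 0], [0.043, 0.002, -0.09, 0], [0.043, 0.002, -0.092, 0], [0.043, 0.002, -0.092, 0]],
])

```text
clock: 32.27
eef_pos: [0.4142, -0.174, 0.1188]
orientation: [-3.095, 0.404, -0.137]
wrist_force: [-6.8, 6.1, 13.9]
opening: 0.0002
```

```bash
python3 -c "from h import *;st()"
```

```text
t 32.27 eef [ 0.4142 -0.174   0.1188] jig [-73.6 -43.1 118.8] Fjig [-8.2  4.1 13.9] M [1.07 1.25 0.09] yaw -14.96 op 0.2
```

Knob pressed with 14 N at z 118.8 mm: the leaf is firm at level. Lift away and do a last check.

Call:
play_rows([
  [[0, 0, 0.02, 0], [0, 0, 0.05, 0], [-0.02, 0, 0.085, 0], [-0.05, -0.005, 0.1, 0], [-0.05, -0.01, 0.1, 0], [-0.05, -0.01, 0.1, 0], [-0.05, -0.01, 0.1, 0]],
])

```text
clock: 32.85
eef_pos: [0.3645, -0.1841, 0.2192]
orientation: [-3.095, 0.406, -0.139]
wrist_force: [-0.2, -0.8, -0.8]
opening: 0.0002
```

```bash
python3 - <<'E'
from h import *
s=st();P=env.snapshot("wrist")
c=cam(P,s);r,cc=proj(c,j2w((0,-46,101))).astype(int)
a=P["pixels"][r-60:r+60,cc-75:cc+60];b=env.snapshot("side")["pixels"][190:260,280:360]
cv2.imwrite("pics/z.png",np.hstack([cv2.resize(a,(400,400),interpolation=2),cv2.resize(b,(400,400),interpolation=2)]))
E
```

```text
t 32.85 eef [ 0.3645 -0.1841  0.2192] jig [-118.9  -66.   219.2] Fjig [ 0.1 -0.8 -0.8] M [-0.07  0.1  -0.  ] yaw -15.01 op 0.2
```

View pics/z.png

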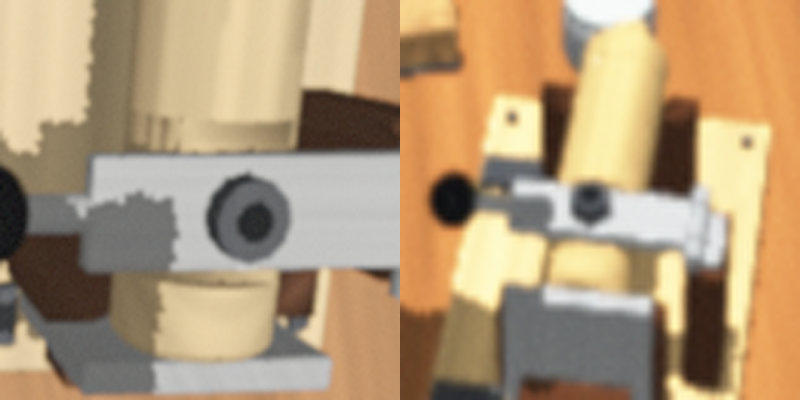

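The leg is in both saddles with its butt on the stop. The leaf lies across the flat, and the hand is clear.

```bash
python3 -c "
from station import env
print(env.hand_in())"
```

```text
the job is handed in; nothing more can be done
None
```

The leg is in the V-groove with its butt against the stop, its flat uppermost and the leaf closed on it. I handed the job in at about 33 s with the hand clear of everything.

**What I did**
- I took the pale 50 mm leg from the rack, laid it in the V flat-down and slid it to the stop.
- Stroking the top with closed fingers only made the leg climb one side of the groove, with a momentary 54 N press. I rolled it instead by lifting it about 20 mm sideways onto the saddle edge and letting it roll back in. Four of these drops brought the flat up.
- I pushed the knob over so the leaf sank shut, then pushed the tenon end until the butt was hard on the stop. Last, I pressed the knob down lightly to bed the leaf.

**Last checks**
- **Stop:** the tenon push stopped moving as the force rose to 16 N, so the butt is on the stop.
- **Leaf:** the knob top was firm at about 119 mm under 14 N, which is where it should be with the leaf level.
- **Flat:** the edges seen in the wrist picture fit a roll within about 3° of upright.
- **Other objects:** the arm never felt contact with the other tools, and those in view looked undisturbed. I did not measure their positions.

**Disagreements:** my camera estimates of the leaf angle ranged from about 0 to 0.04 rad, apart from one early wrist picture that gave 0.1. I trusted the contact height over these. The position readings also wander by 1–2 mm.

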